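# Pack the delivery carrier: full spice tin, jars, hold-down bar

### The job

Pack the delivery carrier: of the two identical closed tins only the full one, which is clearly the heavier when you lift them, goes in, together with every jar on the bench, each standing upright in a bay of its own; the part-used tin goes upright into the steel pan. When the carrier is loaded, lay the hold-down bar across it over the lids and press it down past the sprung jaws until it is fully home in both fork clips with the jaws shut over it. Leave the bowl, oil bottle and wooden spoon where they are.

Things in the scene. Friction and masses are not known exactly. Their poses are not given: they have to be found in the camera images.
- carrier: Fixed plywood carrier, 82 (x) x 340 (y) mm: a row of four bays along y (70 x 70 mm inside, floors 8 mm up, 6 mm strips between with tops 26 mm up), an upright 12 mm cheek at each end (y = +-164 mm), on each cheek a steel fork clip open upward whose sprung jaw on the +x side covers the mouth; jaw tops 114 mm up. Origin: centre of its underside, -x side towards the robot.
- bay_1 (a point): Centre of the floor of bay 1 (at y = 114 mm in the carrier, 8 mm above the bench); axes as the carrier's.
- bay_2 (a point): Centre of the floor of bay 2 (at y = 38 mm in the carrier, 8 mm above the bench); axes as the carrier's.
- bay_3 (a point): Centre of the floor of bay 3 (at y = -38 mm in the carrier, 8 mm above the bench); axes as the carrier's.
- bay_4 (a point): Centre of the floor of bay 4 (at y = -114 mm in the carrier, 8 mm above the bench); axes as the carrier's.
- clip_left (a point): Where the bar's axis lies when home in the fork clip at the carrier's +y end: 89 mm above the bench, 11 mm above the lids below. The bar lies along the carrier's y. The -x prong's flared lip and the jaw's ramp make a funnel that catches a bar up to 7 mm off centre; a bar let go on it rests 15 to 18 mm above home.
- clip_right (a point): Where the bar's axis lies when home in the fork clip at the carrier's -y end: 89 mm above the bench, 11 mm above the lids below. The bar lies along the carrier's y. The -x prong's flared lip and the jaw's ramp make a funnel that catches a bar up to 7 mm off centre; a bar let go on it rests 15 to 18 mm above home.
- jaw_left (a joint): Sprung jaw over the left fork clip, rad: 0 sprung shut, grows as it is pushed aside. A bar pressed straight down on its ramp opens it to about 0.12 with 5 to 10 N on that end, then gives way about 10 mm above home; the jaw is fully shut over the bar (near 0) only when the bar is home.
- jaw_right (a joint): Sprung jaw over the right fork clip, rad: 0 sprung shut, grows as it is pushed aside. A bar pressed straight down on its ramp opens it to about 0.12 with 5 to 10 N on that end, then gives way about 10 mm above home; the jaw is fully shut over the bar (near 0) only when the bar is home.
- bar: Hold-down bar: steel tube 12 mm in diameter, 356 mm long, along its own y axis, with square black plastic end grips 26 x 26 mm and 12 mm long at each end (374 mm overall). Origin on the axis at mid-length. It starts flat on the bench, axis 13 mm up. In the carrier the end grips lie just outside the two cheeks (7 mm play to each side). Either way round. About 0.18 kg.
- bar_end_1 (a point): Point on the bar's axis 164 mm along +y from its middle, which lies in a clip when the bar is home.
- bar_end_2 (a point): Point on the bar's axis 164 mm along -y from its middle, which lies in a clip when the bar is home.
- tin_a: Closed square spice tin, 60 x 60 mm and 70 mm high, steel with a paper label, starts upright on the bench. Origin at the centre of its underside. Looks exactly like tin_b; one is full (0.41 to 0.5 kg), the other part-used (0.14 to 0.23 kg); nothing but the weight tells which, and it changes from start to start where each stands.
- tin_b: The other spice tin; see tin_a.
- jar_1: Closed glass jar of preserve with a metal lid, 62 mm in diameter, 70 mm high, about 0.26 kg, starts upright on the bench. Origin at the centre of its underside. Two or three of the jars jar_1 to jar_3 are present.
- jar_2: Closed glass jar of preserve with a metal lid, 62 mm in diameter, 70 mm high, about 0.26 kg, starts upright on the bench. Origin at the centre of its underside. Two or three of the jars jar_1 to jar_3 are present.
- jar_3: Closed glass jar of preserve with a metal lid, 62 mm in diameter, 70 mm high, about 0.26 kg, starts upright on the bench. Origin at the centre of its underside. Two or three of the jars jar_1 to jar_3 are present.
- pan: Rectangular stainless steel kitchen pan, open on top, fixed: 176 (x) x 162 (y) mm outside, 65 mm high, walls and floor 3 mm. Origin at the centre of its underside.
- bowl: White ceramic bowl, 100 mm across, 50 mm high; a bystander. Origin at the centre of its underside.
- oil_bottle: Green glass oil bottle, 68 mm in diameter, 190 mm high; a bystander. Origin at the centre of its underside.
- wooden_spoon: Wooden spoon, 260 mm long, lying on the bench; a bystander.

How it is judged:
On the way, in this order (a step that is already met when the one before it is completed fails the run):
1. the full tin (it presses on its bay with over 3.2 N) and every jar stand upright on the bay floors, before the bar goes on (x of jar_1 in the frame of carrier between -0.012 and 0.012 m and y of jar_1 in the frame of carrier between -0.135 and 0.135 m and z of jar_1 in the frame of carrier between 0.004 and 0.014 m and angle between each of jar_1, jar_2, jar_3's own z axis and vertical below 0.12 rad and x of jar_2 in the frame of carrier between -0.012 and 0.012 m and y of jar_2 in the frame of carrier between -0.135 and 0.135 m and z of jar_2 in the frame of carrier between 0.004 and 0.014 m and x of jar_3 in the frame of carrier between -0.012 and 0.012 m and y of jar_3 in the frame of carrier between -0.135 and 0.135 m and z of jar_3 in the frame of carrier between 0.004 and 0.014 m and ((x of tin_a in the frame of carrier between -0.012 and 0.012 m and y of tin_a in the frame of carrier between -0.135 and 0.135 m and z of tin_a in the frame of carrier between 0.004 and 0.014 m and angle between tin_a's own z axis and vertical below 0.12 rad and contact force between tin_a and carrier above 3.2 N) or (x of tin_b in the frame of carrier between -0.012 and 0.012 m and y of tin_b in the frame of carrier between -0.135 and 0.135 m and z of tin_b in the frame of carrier between 0.004 and 0.014 m and angle between tin_b's own z axis and vertical below 0.12 rad and contact force between tin_b and carrier above 3.2 N))), for 0.2 s.
2. the bar is home in both fork clips and the jaws have sprung shut over it (x of bar_end_1 in the frame of carrier between -0.005 and 0.005 m and z of bar_end_1 in the frame of carrier between 0.084 and 0.094 m and x of bar_end_2 in the frame of carrier between -0.005 and 0.005 m and z of bar_end_2 in the frame of carrier between 0.084 and 0.094 m and value of joint each of jaw_left, jaw_right below 0.06 rad), for 0.2 s.
At the end, for the whole second after the job is handed in: Full tin and every jar upright (within 7 degrees) on bay floors, one to a bay; bar axis within 5 mm of home in both clips, jaws shut (under 0.06 rad); part-used tin upright on the floor of the pan; all at rest (all of step 2 and x of jar_1 in the frame of carrier between -0.012 and 0.012 m and y of jar_1 in the frame of carrier between -0.135 and 0.135 m and z of jar_1 in the frame of carrier between 0.004 and 0.014 m and angle between each of jar_1, jar_2, jar_3's own z axis and vertical below 0.12 rad and x of jar_2 in the frame of carrier between -0.012 and 0.012 m and y of jar_2 in the frame of carrier between -0.135 and 0.135 m and z of jar_2 in the frame of carrier between 0.004 and 0.014 m and x of jar_3 in the frame of carrier between -0.012 and 0.012 m and y of jar_3 in the frame of carrier between -0.135 and 0.135 m and z of jar_3 in the frame of carrier between 0.004 and 0.014 m and (((x of tin_a in the frame of carrier between -0.012 and 0.012 m and y of tin_a in the frame of carrier between -0.135 and 0.135 m and z of tin_a in the frame of carrier between 0.004 and 0.014 m and angle between tin_a's own z axis and vertical below 0.12 rad and contact force between tin_a and carrier above 3.2 N) and (x of tin_b in the frame of pan between -0.07 and 0.07 m and y of tin_b in the frame of pan between -0.062 and 0.062 m and z of tin_b in the frame of pan between -0.002 and 0.012 m and angle between tin_b's own z axis and vertical below 0.12 rad)) or ((x of tin_b in the frame of carrier between -0.012 and 0.012 m and y of tin_b in the frame of carrier between -0.135 and 0.135 m and z of tin_b in the frame of carrier between 0.004 and 0.014 m and angle between tin_b's own z axis and vertical below 0.12 rad and contact force between tin_b and carrier above 3.2 N) and (x of tin_a in the frame of pan between -0.07 and 0.07 m and y of tin_a in the frame of pan between -0.062 and 0.062 m and z of tin_a in the frame of pan between -0.002 and 0.012 m and angle between tin_a's own z axis and vertical below 0.12 rad))) and linear speed of each of tin_a, jar_1, jar_2, jar_3, tin_b, bar below 0.02 m/s); the robot touches nothing.
It fails at once if the bowl is pushed more than 5 cm from its place (distance of bowl from where it was at the start of the episode above 0.05 m).
It fails at once if the oil bottle is pushed more than 5 cm from its place (distance of oil_bottle from where it was at the start of the episode above 0.05 m).
It fails at once if the wooden spoon is pushed more than 5 cm from its place (distance of wooden_spoon from where it was at the start of the episode above 0.05 m).
Of jar_1, jar_2, jar_3 only 2 to 3 are there at a start; the rules pass over those that are not, and their reading is None.
At some moment in a run one of tin_a, tin_b, jar_1, jar_2, jar_3, bar may be knocked a few centimetres aside while the robot is not near it.
Once in a run the grip may slacken for a moment while it holds something.
It also fails if it takes over 210 s, if anything falls off the work surface, if the arm or the gripper's body presses on something with over 40 N, if the wrist force passes 120 N, or if a joint passes its speed limit or range.

### The arm

A 6-joint arm with a two-finger parallel gripper is mounted at the origin on the work surface. World frame = base frame: x ahead of the robot, y to its left, z up, the work surface at z = 0. Lengths are in m, angles in rad, forces in N, time in s.
With the tool pointing down it reaches from about 0.25 to 0.725 m from the base axis. Payload 4 kg.
Tool frame: the origin (TCP) lies between the finger pads; the fingertips stand 8 mm ahead of it and the grasp point (between the pads) lies 11 mm behind it (bot.tip_reach is the distance from the TCP to the fingertips, in m); z points along the fingers, y is the line along which they close (so a half turn about z gives the same grasp; the last joint's range is limited). The gripper opens to 85 mm and grips with 20 to 120 N. Pads are 22 mm wide; open, the fingers measure 114 mm over their backs; the gripper's body (76 mm by 85 mm) begins 54 mm behind the grasp point. The pads swing forward as they close: fully open they stand 13 mm farther back than shut.
Start: joints at [1.273, 0.241, 0.005, 1.335, 0, 1.571], TCP at [0.147, 0.478, 0.239] pointing down, gripper open.
Joint ranges: [-2.72, 2.72], [-1.05, 1.87], [-1.09, 1.28], [-1.99, 2.15], [-1.42, 1.44], [-3.14, 3.14]. Speed limits (rad/s): [2.79, 2.79, 3.14, 3.14, 3.14, 3.14].

### API

Orientations are given as a unit quaternion [x, y, z, w].
In Python, from workcell import bot gives the robot as it stands.
- The arm moves only by the tool move_arm, never from a script. Its argument "deltas" is a list of rows, each a list of 7 numbers: the opening, from 0 (shut) to 1 (fully open), then the shift along the tool's x, y, z in mm, then the turn, a rotation vector about the tool's x, y, z in degrees. In form: [[gripper, tx, ty, tz, ax, ay, az], ...]. A call has 1 to 10 rows; each row shifts and turns the commanded pose from where the row before left it, along the tool's axes as they then stand; what a row does not reach is not made up. A row lasts 1/12 s, in which the tool goes at most 41.7 mm and 7.16 degrees, less where a joint would pass 70% of its speed; a pose out of reach is approached as far as the arm can. A call is refused whole if a number of a shift passes 41.7 or a number of a turn 7.16, either way. A call with a gripper value outside its range is refused whole. The fingers move at their own pace and stop on an object; the grip force is fixed at half the most. Time passes only in rows, so rows that do not move let the fingers close. It gives the time, the measured TCP pose, the force, the opening and the grip force at its end, in the units of the state.
- bot.get_obs(): the state, without advancing time (a new reading comes with each control period).
- bot.camera(name): name is "scene" or "top" or "wrist"; returns the picture (480x640x3 uint8, blue, green, red); there is no depth.
- bot.calibration(name): a dict with "K" (3x3 intrinsics, pixels), "position" and "orientation" of the camera in the world. Camera axes: x right, y down, z forward; pixel columns grow to the right and rows downward; lengths in m; the calibration is good to about 2 mm. A picture is of the moment at which its call begins: read the wrist's pose just before it. calibration takes no time and is no camera call; for the wrist camera it gives the pose at the moment of the call.
- bot.job_done(): hands the job in; it is judged then, once.
Trained networks look in the newest picture that a camera, given by its name, has taken for a name from the list of things; names that differ only in an ending like _2 or _b are one class to them, and where a whole thing is asked for, a point or a joint stands for the part that bears it (a point fixed in the world has none). Each returns a list of dicts, best first, with "conf" (0 to 1); they miss things now and then, are a little off and sometimes report something else, mostly with a low value. They report only what shows in the picture. A call takes as long as a camera call.
- bot.outline_of(query, camera): "pixels" (480x640 bool, what is visible of it) and "rect" ([left, top, width, height] in pixels, round what is visible of it).
The state is a dict: "clock": time; "joint_pos": joint angles; "joint_vel": joint speeds; "tau": joint torques, N m; "eef_pos": TCP position; "tool_rot": TCP orientation; "ft_force": force on the tool from outside, world axes, zero at the start; "ft_torque": the same for the moment, N m; "grip_width": finger opening in m; "grasp_force": force on a finger pad.
Only numpy, scipy, OpenCV 4.12 (cv2) and the standard library are available. Lean on these libraries where they do the work, as an engineer would, in place of code of your own. Each camera call takes 0.05 s, during which the arm holds its last target. There are 200 camera calls.

## Working session

There is one attempt and no reset: what is moved stays moved. The work goes in short steps, Python scripts to look and compute and a tool call to move; the robot and the scene stay as the last step left them, time stands still between calls to the robot, and variables do not carry over. Pictures are saved under pics/ and viewed, at most 17 in all, crops included, and the job is handed in when it is done.

Besides the shell and the picture viewer there is one more tool, called after "Request:" as name([rows], argument=value, ...), one row to a line, values as JSON. move_arm: Moves the arm, as the interface text tells. Its arguments: {"type":"object","properties":{"deltas":{"type":"array","items":{"type":"array","items":{"type":"number"}}}},"required":["deltas"]}

```bash
mkdir -p pics; ls
python3 - <<'E'
from workcell import bot
import cv2,numpy as np
o=bot.get_obs();print({k:np.round(v,3).tolist() for k,v in o.items()})
for n in("top","scene"):
    cv2.imwrite(f"pics/{n}0.png",bot.camera(n));c=bot.calibration(n);print(n,{k:np.round(v,3).tolist() for k,v in c.items()})
    for q in("carrier","tin_a","jar_1","bar","pan","bowl","oil_bottle","wooden_spoon"):
        for r in bot.outline_of(q,n): print(q,round(r["conf"],2),r["rect"])
E
```

```text
pics
{'clock': 0.0, 'joint_pos': [1.273, 0.241, 0.004, 1.335, -0.0, 1.571], 'joint_vel': [-0.0, 0.0, 0.001, 0.001, 0.0, -0.001], 'tau': [0.002, -37.232, 25.241, 0.017, 0.0, 0.0], 'eef_pos': [0.147, 0.477, 0.238], 'tool_rot': [0.148, 0.989, -0.001, -0.0], 'ft_force': [-0.215, 0.3, -0.38], 'ft_torque': [-0.018, 0.048, 0.013], 'grasp_force': 0.0, 'grip_width': 0.085}
top {'K': [[581.304, 0.0, 320.961], [0.0, 581.304, 234.969], [0.0, 0.0, 1.0]], 'position': [0.392, 0.02, 1.623], 'orientation': [0.713, -0.7, 0.033, -0.033]}
carrier 0.92 [254.9, 182.4, 128.9, 47.5]
carrier 0.3 [387.4, 262.5, 29.6, 21.2]
tin_a 0.91 [237.6, 255.5, 26.0, 26.6]
tin_a 0.67 [386.3, 258.6, 30.2, 26.8]
jar_1 0.87 [355.3, 261.9, 22.7, 25.8]
jar_1 0.61 [284.1, 259.2, 21.4, 18.3]
jar_1 0.15 [463.5, 192.6, 18.3, 134.0]
bar 0.73 [374.6, 137.0, 33.7, 37.8]
bar 0.61 [460.2, 191.2, 20.4, 136.1]
pan 0.62 [141.0, 211.2, 76.9, 75.5]
pan 0.15 [253.1, 184.5, 132.3, 42.5]
bowl 0.75 [375.1, 135.7, 31.8, 38.2]
wooden_spoon 0.75 [283.0, 151.4, 89.4, 16.3]
scene {'K': [[457.377, 0.0, 313.686], [0.0, 457.377, 231.699], [0.0, 0.0, 1.0]], 'position': [0.843, 0.512, 0.916], 'orientation': [0.253, 0.921, -0.286, -0.082]}
carrier 0.85 [242.0, 184.5, 92.8, 151.3]
tin_a 0.88 [374.0, 262.6, 44.6, 42.1]
tin_a 0.63 [288.0, 142.4, 32.7, 40.9]
tin_a 0.63 [242.0, 184.1, 92.9, 152.5]
jar_1 0.95 [350.0, 226.7, 32.9, 35.7]
jar_1 0.68 [374.4, 262.0, 47.1, 43.1]
jar_1 0.67 [312.6, 167.0, 26.2, 35.5]
jar_1 0.48 [200.8, 246.4, 54.8, 83.9]
jar_1 0.19 [244.1, 185.5, 89.6, 150.0]
bar 0.71 [190.3, 102.9, 127.2, 57.5]
pan 0.92 [372.3, 311.0, 135.0, 127.8]
bowl 0.66 [169.9, 201.7, 43.9, 38.3]
bowl 0.35 [246.4, 183.8, 85.8, 152.6]
oil_bottle 0.72 [249.0, 305.0, 41.3, 62.5]
wooden_spoon 0.77 [201.7, 245.5, 54.5, 86.9]
wooden_spoon 0.53 [312.2, 167.9, 27.5, 36.7]
```

View pics/top0.png

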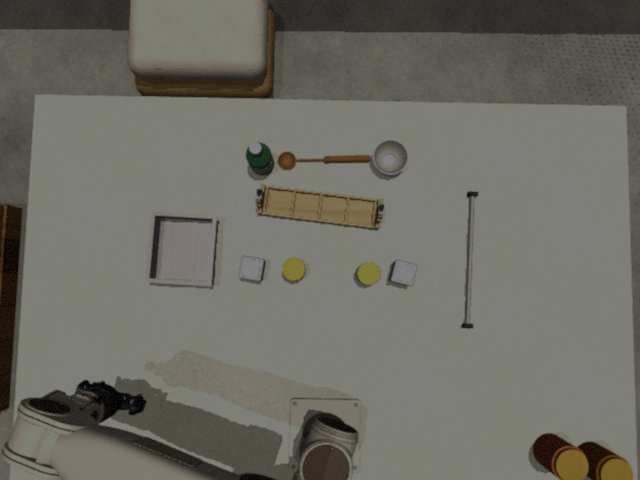

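View pics/scene0.png

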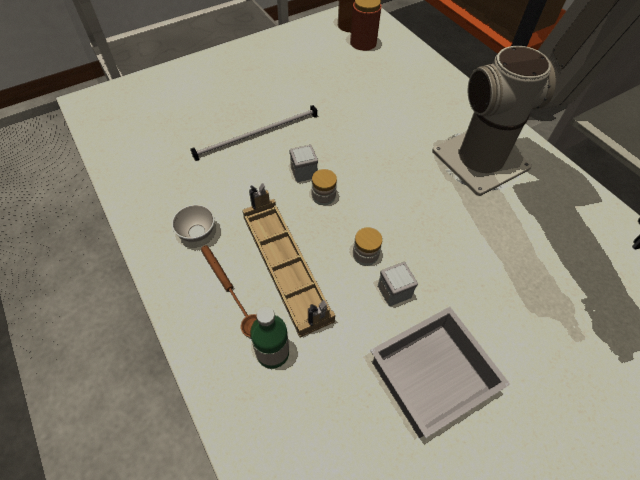

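Two jars (lids near (294,270) and (368,274)), two tins (252,269) and (404,273). The carrier is at (320,207), the pan at (184,250) and the bar at about x=470.

```bash
cat > h.py <<'E'
from workcell import bot
import cv2,numpy as np
from scipy.spatial.transform import Rotation as R
def ray(c,uv,z):
    K=c["K"];uv=np.atleast_2d(uv).astype(float)
    d=np.c_[(uv[:,0]-K[0][2])/K[0][0],(uv[:,1]-K[1][2])/K[1][1],np.ones(len(uv))]
    d=R.from_quat(c["orientation"]).apply(d);p=np.array(c["position"])
    return p+d*((z-p[2])/d[:,2])[:,None]
def proj(c,X):
    v=R.from_quat(c["orientation"]).inv().apply(np.atleast_2d(X)-np.array(c["position"]))
    return (np.array(c["K"])@(v/v[:,2:]).T).T[:,:2]
def pose():
    o=bot.get_obs();r=R.from_quat(o["tool_rot"]);y=r.apply([0,1,0])
    return np.array(o["eef_pos"]),r,np.degrees(np.arctan2(y[1],y[0])),o
def plan(*targets):
    """targets (x,y,z,yaw of tool y deg): tool-frame totals mm/deg for each leg"""
    p,r,yaw,o=pose();print("at",np.round(p,4),round(yaw,1),"t",round(o["clock"],1))
    for x,y,z,t in targets:
        dy=(t-yaw+90)%180-90
        tgt=R.from_euler("z",t if abs(((t-yaw+180)%360)-180)<=90 else t+180,degrees=True)*R.from_matrix(np.array([[0,1,0],[1,0,0],[0,0,-1.]]).T)
        d=r.inv().apply(np.array([x,y,z])-p)*1000;rv=(r.inv()*tgt).as_rotvec(degrees=True)
        print(np.round(d,1),np.round(rv,1),"rows>=",int(np.ceil(max(np.linalg.norm(d)/41,np.linalg.norm(rv)/7.1))))
        p,r,yaw=np.array([x,y,z]),tgt,t
E
python3 - <<'E'
from h import *
p,r,y,o=pose();print(p,y)
print(R.from_euler("z",y,degrees=True).as_matrix().round(2)[:2,:2], r.as_matrix().round(2))
img=bot.camera("top");c=bot.calibration("top")
for q,z in(("tin_a",.07),("jar_1",.07),("bar",.013),("pan",.06),("carrier",.02),("oil_bottle",.1),("wooden_spoon",.01),("bowl",.05)):
    for m in bot.outline_of(q,"top"):
        if m["conf"]<.5: continue
        ct=max(cv2.findContours(m["pixels"].astype(np.uint8),0,2)[0],key=cv2.contourArea)
        w=ray(c,ct[:,0,:],z)[:,:2].astype(np.float32)
        rc=cv2.minAreaRect(w);print(q,round(m["conf"],2),np.round(rc[0],3),np.round(rc[1],3),round(rc[2],1))
print(ray(c,[[252,269],[294,270],[368,274],[404,273]],.07).round(3))
print(ray(c,[[473,194],[467,326]],.02).round(3))
E
```

```text
[0.14671008 0.47799418 0.23931406] 72.93944762962963
[[ 0.29 -0.96]
 [ 0.96  0.29]] [[-0.96  0.29  0.  ]
 [ 0.29  0.96  0.  ]
 [-0.    0.   -1.  ]]
tin_a 0.95 [0.447 0.204] [0.064 0.06 ] 81.6
tin_a 0.82 [ 0.442 -0.198] [0.066 0.062] 77.0
tin_a 0.52 [ 0.438 -0.105] [0.059 0.066] 27.4
jar_1 0.8 [ 0.439 -0.104] [0.058 0.064] 45.7
jar_1 0.65 [0.446 0.091] [0.06 0.06] 46.2
bar 0.81 [ 0.487 -0.392] [0.025 0.377] 87.5
pan 0.96 [0.498 0.396] [0.183 0.192] 87.6
pan 0.62 [ 0.483 -0.38 ] [0.03  0.368] 87.5
carrier 0.89 [0.623 0.028] [0.357 0.086] 84.1
oil_bottle 0.89 [0.738 0.188] [0.092 0.064] 31.9
wooden_spoon 0.96 [ 0.763 -0.043] [0.017 0.138] 1.1
bowl 0.65 [ 0.761 -0.165] [0.095 0.097] 1.1
[[ 0.443  0.202  0.07 ]
 [ 0.442  0.09   0.07 ]
 [ 0.435 -0.108  0.07 ]
 [ 0.44  -0.204  0.07 ]]
[[ 0.665 -0.402  0.02 ]
 [ 0.3   -0.384  0.02 ]]
```

```bash
python3 -c "
from h import *
plan((.445,.203,.26,-8.0))"
```

```text
at [0.1467 0.478  0.2393] 72.9 t 1.4
[-365.9 -175.4  -20.7] [-0.  -0.  80.9] rows>= 12
```

Request:
move_arm([
  [1, -36.6, -17.5, -2, 0, 0, 0],
  [1, -36.6, -17.5, -2, 0, 0, 0],
  [1, -36.6, -17.5, -2, 0, 0, 0],
  [1, -36.6, -17.5, -2, 0, 0, 0],
  [1, -36.6, -17.5, -2, 0, 0, 0],
  [1, -36.6, -17.5, -2, 0, 0, 0],
  [1, -36.6, -17.5, -2, 0, 0, 0],
  [1, -36.6, -17.5, -2, 0, 0, 0],
  [1, -36.6, -17.5, -2, 0, 0, 0],
  [1, -36.6, -17.5, -2, 0, 0, 0],
])

```text
clock: 2.18
eef_pos: [0.4465, 0.2016, 0.2597]
tool_rot: [0.148, 0.989, 0.0, 0.0]
ft_force: [0.4, 0.1, -0.2]
grip_width: 0.0854
grasp_force: 0.0
```

Request:
move_arm([
  [1, 0, 0, 0, 0, 0, 7],
  [1, 0, 0, 0, 0, 0, 7],
  [1, 0, 0, 0, 0, 0, 7],
  [1, 0, 0, 0, 0, 0, 7],
  [1, 0, 0, 0, 0, 0, 7],
  [1, 0, 0, 0, 0, 0, 7],
  [1, 0, 0, 0, 0, 0, 7],
  [1, 0, 0, 0, 0, 0, 7],
  [1, 0, 0, 0, 0, 0, 7],
  [1, 0, 0, 0, 0, 0, 7],
])

```text
clock: 3.02
eef_pos: [0.4453, 0.2033, 0.2593]
tool_rot: [0.691, 0.723, -0.0, 0.0]
ft_force: [0.3, 0.3, 0.1]
grip_width: 0.085
grasp_force: 0.0
```

Request:
move_arm([
  [1, 0, 0, 0, 0, 0, 7],
  [1, 0, 0, 0, 0, 0, 4],
  [1, 0, 0, 0, 0, 0, 0],
  [1, 0, 0, 0, 0, 0, 0],
])

```text
clock: 3.35
eef_pos: [0.4453, 0.2033, 0.2593]
tool_rot: [0.754, 0.656, 0.0, 0.0]
ft_force: [-0.2, 0.2, -0.3]
grip_width: 0.0854
grasp_force: 0.0
```

Run:
```python
from h import *
c=bot.calibration("wrist");cv2.imwrite("pics/w1.png",bot.camera("wrist"))
print(pose()[0],pose()[2],pose()[3]["joint_pos"],pose()[3]["ft_force"]);print({k:np.round(v,3).tolist() for k,v in c.items()})
for q,z in(("tin_a",.07),("jar_1",.07),("carrier",.026)):
    for m in bot.outline_of(q,"wrist"):
        ct=max(cv2.findContours(m["pixels"].astype(np.uint8),0,2)[0],key=cv2.contourArea)
        w=ray(c,ct[:,0,:],z)[:,:2].astype(np.float32)
        rc=cv2.minAreaRect(w);print(q,round(m["conf"],2),m["rect"],np.round(rc[0],3),np.round(rc[1],3),round(rc[2],1))
```

```text
[0.44523306 0.20327681 0.2592959 ] -7.961080847659359 [ 4.28315012e-01  2.11831503e-01  1.99801530e-02  1.37899187e+00
 -2.80888226e-05  2.13805841e+00] [ 0.71340752 -0.15790502 -0.39912699]
{'K': [[357.636, 0.0, 316.816], [0.0, 357.636, 235.963], [0.0, 0.0, 1.0]], 'position': [0.456, 0.284, 0.394], 'orientation': [0.984, -0.068, -0.012, 0.162]}
tin_a 0.9 [284.6, 166.4, 64.6, 68.0] [0.445 0.208] [0.066 0.06 ] 82.1
jar_1 0.83 [301.0, 260.6, 54.0, 74.0] [0.445 0.106] [0.087 0.06 ] 82.1
jar_1 0.68 [319.6, 394.3, 44.0, 33.3] [ 0.437 -0.035] [0.054 0.039] 3.3
jar_1 0.51 [434.5, 175.0, 137.1, 304.3] [0.603 0.108] [0.209 0.112] 75.3
carrier 0.69 [434.0, 175.4, 139.0, 304.6] [0.633 0.078] [0.237 0.125] 82.1
```

View pics/w1.png

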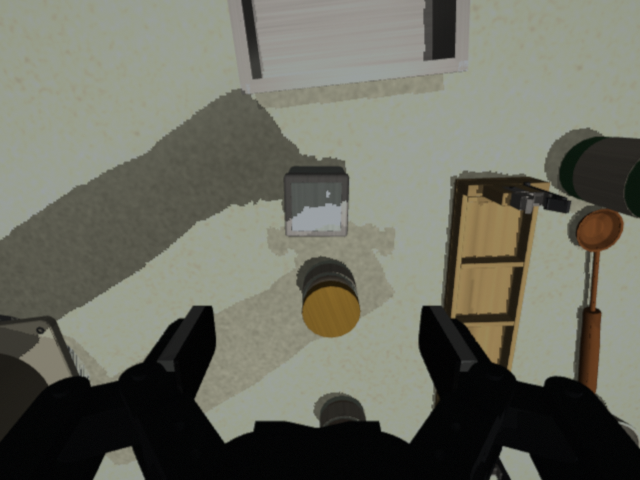

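The wrist view shows tin 1 at (317,200), square to the tool. The jar is at (330,305), the carrier on the right and the pan above. I'll descend and grip.

Request:
move_arm([
  [1, -1.5, 0, 35, 0, 0, 0],
  [1, 0, 0, 35, 0, 0, 0],
  [1, 0, 0, 35, 0, 0, 0],
  [1, 0, 0, 35, 0, 0, 0],
  [1, 0, 0, 35, 0, 0, 0],
  [1, 0, 0, 30, 0, 0, 0],
  [1, 0, 0, 14, 0, 0, 0],
  [1, 0, 0, 0, 0, 0, 0],
  [0, 0, 0, 0, 0, 0, 0],
  [0, 0, 0, 0, 0, 0, 0],
])

```text
clock: 4.38
eef_pos: [0.4462, 0.2024, 0.0415]
tool_rot: [0.755, 0.656, 0.001, 0.0]
ft_force: [-0.2, -0.6, 0.2]
grip_width: 0.0642
grasp_force: 0.0
```

Request:
move_arm([
  [0, 0, 0, 0, 0, 0, 0],
  [0, 0, 0, 0, 0, 0, 0],
  [0, 0, 0, 0, 0, 0, 0],
  [0, 0, 0, 0, 0, 0, 0],
  [0, 0, 0, 0, 0, 0, 0],
])

```text
clock: 4.8
eef_pos: [0.4463, 0.2025, 0.042]
tool_rot: [0.755, 0.656, 0.002, 0.0]
ft_force: [-0.8, -0.4, 5.4]
grip_width: 0.0592
grasp_force: 67.5
```

Request:
move_arm([
  [0, 0, 0, -15, 0, 0, 0],
  [0, 0, 0, -15, 0, 0, 0],
  [0, 0, 0, 0, 0, 0, 0],
  [0, 0, 0, 0, 0, 0, 0],
  [0, 0, 0, 0, 0, 0, 0],
])

```text
clock: 5.22
eef_pos: [0.4445, 0.2015, 0.0695]
tool_rot: [0.755, 0.656, -0.001, -0.0]
ft_force: [0.2, 0.8, -5.4]
grip_width: 0.0593
grasp_force: 67.1
```

Request:
move_arm([
  [0, 0, 0, 0, 0, 0, 0],
])

```text
clock: 5.3
eef_pos: [0.4441, 0.2014, 0.0692]
tool_rot: [0.755, 0.656, -0.001, -0.0]
ft_force: [-0.1, -1.0, -5.0]
grip_width: 0.0595
grasp_force: 67.1
```

About −5 N puts it near 0.5 kg, so this is the full tin. I'll set it down and re-grip turned by 90° to centre it both ways.

Request:
move_arm([
  [0, 0, 0, 15, 0, 0, 0],
  [0, 0, 0, 13, 0, 0, 0],
  [0, 0, 0, 1, 0, 0, 0],
  [0, 0, 0, 0, 0, 0, 0],
  [1, 0, 0, 0, 0, 0, 0],
  [1, 0, 0, 0, 0, 0, 0],
  [1, 0, 0, 0, 0, 0, 0],
  [1, 0, 0, 0, 0, 0, 0],
  [1, 0, 0, 0, 0, 0, -7],
  [1, 0, 0, 0, 0, 0, -7],
])

```text
clock: 6.13
eef_pos: [0.4451, 0.2018, 0.0414]
tool_rot: [0.667, 0.745, 0.0, 0.0]
ft_force: [0.4, 0.2, 0.6]
grip_width: 0.0854
grasp_force: 0.0
```

Request:
move_arm([
  [1, 0, 0, 0, 0, 0, -7],
  [1, 0, 0, 0, 0, 0, -7],
  [1, 0, 0, 0, 0, 0, -7],
  [1, 0, 0, 0, 0, 0, -7],
  [1, 0, 0, 0, 0, 0, -7],
  [1, 0, 0, 0, 0, 0, -7],
  [1, 0, 0, 0, 0, 0, -7],
  [1, 0, 0, 0, 0, 0, -7],
  [1, 0, 0, 0, 0, 0, -7],
  [1, 0, 0, 0, 0, 0, -7],
])

```text
clock: 6.97
eef_pos: [0.4461, 0.2028, 0.0418]
tool_rot: [0.119, 0.993, 0.001, 0.001]
ft_force: [1.5, 2.2, -0.6]
grip_width: 0.0852
grasp_force: 1.3
```

Request:
move_arm([
  [1, 0, 0, 0, 0, 0, -6],
  [1, 0, 0, 0, 0, 0, 0],
  [0, 0, 0, 0, 0, 0, 0],
  [0, 0, 0, 0, 0, 0, 0],
  [0, 0, 0, 0, 0, 0, 0],
  [0, 0, 0, 0, 0, 0, 0],
  [0, 0, 0, 0, 0, 0, 0],
  [0, 0, 0, 0, 0, 0, 0],
])

```text
clock: 7.63
eef_pos: [0.4469, 0.2041, 0.0435]
tool_rot: [0.071, 0.997, 0.003, 0.002]
ft_force: [-0.8, 3.7, 8.8]
grip_width: 0.068
grasp_force: 59.9
```

Request:
move_arm([
  [0, 0, 0, -20, 0, 0, 0],
  [0, 0, 0, -30, 0, 0, 0],
  [0, 0, 0, -40, 0, 0, 0],
  [0, 0, 0, -40, 0, 0, 0],
  [0, 0, 0, -40, 0, 0, 0],
  [0, 0, 0, 0, 0, 0, 0],
  [0, 0, 0, 0, 0, 0, 0],
])

```text
clock: 8.22
eef_pos: [0.4461, 0.202, 0.2131]
tool_rot: [0.071, 0.997, 0.001, 0.002]
ft_force: [-1.0, -0.3, -5.9]
grip_width: 0.0677
grasp_force: 64.3
```

```bash
python3 -c "
from h import *
o=bot.get_obs();print(o['ft_force'],o['grip_width'],o['joint_pos'])
plan((.56,.03,.26,-6))"
```

```text
[-1.01379886 -0.26023382 -5.85283059] 0.06765118952120223 [ 4.25593923e-01  2.30354770e-01 -7.76085852e-02  1.25868278e+00
 -6.34433530e-04  5.68675293e-01]
at [0.4461 0.202  0.2131] 81.8 t 8.2
[-137.5 -153.9  -46.7] [ 0.2  0.1 87.8] rows>= 13
```

The width of 68 mm shows the tin's corners caught during the turn, so it sits askew in the grip. I'll put it back, rise and look.

Request:
move_arm([
  [0, 0, 0, 40, 0, 0, 0],
  [0, 0, 0, 40, 0, 0, 0],
  [0, 0, 0, 40, 0, 0, 0],
  [0, 0, 0, 30, 0, 0, 0],
  [0, 0, 0, 15, 0, 0, 0],
  [0, 0, 0, 3, 0, 0, 0],
  [0, 0, 0, 0, 0, 0, 0],
  [1, 0, 0, 0, 0, 0, 0],
  [1, 0, 0, 0, 0, 0, 0],
  [1, 0, 0, 0, 0, 0, 0],
])

```text
clock: 9.05
eef_pos: [0.4444, 0.2016, 0.0426]
tool_rot: [0.071, 0.998, -0.0, -0.001]
ft_force: [0.8, 0.6, 0.9]
grip_width: 0.0852
grasp_force: 0.0
```

Request:
move_arm([
  [1, 0, 0, -30, 0, 0, 0],
  [1, 0, 0, -40, 0, 0, 0],
  [1, 0, 0, -40, 0, 0, 0],
  [1, 0, 0, -40, 0, 0, 0],
  [1, 0, 0, -30, 0, 0, 0],
  [1, 0, 0, 0, 0, 0, 0],
  [1, 0, 0, 0, 0, 0, 0],
])

```text
clock: 9.63
eef_pos: [0.4463, 0.2025, 0.2255]
tool_rot: [0.07, 0.998, 0.001, 0.002]
ft_force: [0.4, -0.7, 0.0]
grip_width: 0.0854
grasp_force: 0.0
```

Run:
```python
from h import *
p,r,y,o=pose();print(p,y)
c=bot.calibration("wrist");im=bot.camera("wrist");cv2.imwrite("pics/w2.png",im)
for q,z in(("tin_a",.07),("jar_1",.07)):
    for m in bot.outline_of(q,"wrist"):
        ct=max(cv2.findContours(m["pixels"].astype(np.uint8),0,2)[0],key=cv2.contourArea)
        w=ray(c,ct[:,0,:],z)[:,:2].astype(np.float32)
        rc=cv2.minAreaRect(w);print(q,round(m["conf"],2),m["rect"],np.round(rc[0],3),np.round(rc[1],3),round(rc[2],1))
```

```text
[0.44629494 0.20250133 0.22548014] 81.92465937574985
tin_a 0.6 [0.0, 323.9, 337.7, 116.5] [0.591 0.139] [0.144 0.114] 69.4
tin_a 0.57 [108.1, 451.6, 32.9, 24.6] [ 0.693 -0.047] [0.024 0.033] 6.1
jar_1 0.79 [2.9, 204.4, 49.2, 69.3] [ 0.433 -0.05 ] [0.042 0.072] 66.0
jar_1 0.66 [422.6, 116.4, 217.4, 220.5] [0.491 0.386] [0.186 0.189] 87.7
jar_1 0.6 [153.6, 182.7, 83.3, 82.0] [0.436 0.099] [0.059 0.081] 42.0
jar_1 0.22 [257.6, 134.0, 97.1, 94.1] [0.415 0.196] [0.062 0.06 ] 18.2
```

View pics/w2.png

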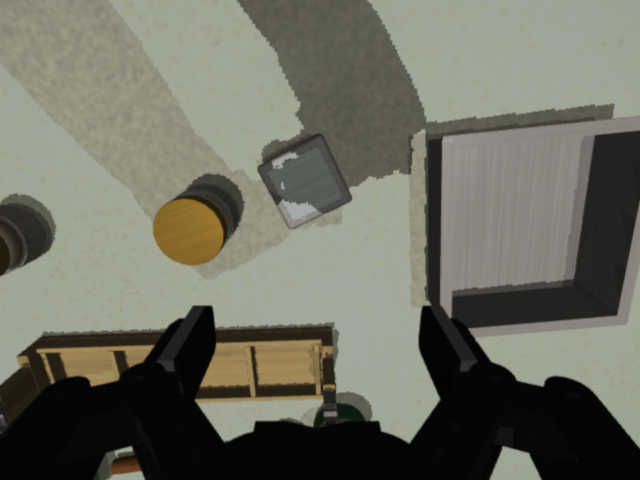

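The tin now sits at (305,180), turned by about 20°. I'll check the numbers.

Run:
```python
from h import *
c=bot.calibration("wrist");print(np.round(c["position"],3))
# tin top corners, jar lid, from the picture
P=ray(c,[[320,134],[351,198],[292,228],[259,167]],.07);print(P.round(3),P.mean(0).round(3))
d=P[1]-P[0];print(np.degrees(np.arctan2(d[1],d[0])));d=P[2]-P[1];print(np.degrees(np.arctan2(d[1],d[0])),np.linalg.norm(np.diff(P,axis=0),axis=1))
print(ray(c,[189,231],.07), proj(c,[[.446,.2025,.07]]))
```

```text
[0.362 0.212 0.356]
[[0.375 0.212 0.07 ]
 [0.429 0.23  0.07 ]
 [0.447 0.178 0.07 ]
 [0.394 0.161 0.07 ]] [0.411 0.195 0.07 ]
18.77189419593386
-70.2947573268843 [0.05628268 0.05500439 0.05650628]
[[0.43767563 0.09214989 0.07      ]] [[320.29935419 222.82539633]]
```

```bash
python3 -c "
from h import *
plan((.411,.195,.2255,81.9),(.411,.195,.2255,108.8),(.411,.195,.041,108.8))"
```

```text
at [0.444  0.2014 0.2217] 81.9 t 9.8
[ 31.8 -11.   -3.7] [-0.1 -0.2  0. ] rows>= 1
[0. 0. 0.] [  0.    0.  -26.9] rows>= 4
[  0.    0.  184.5] [0. 0. 0.] rows>= 5
```

Request:
move_arm([
  [1, 32, -11, 0, 0, 0, 0],
  [1, 0, 0, 0, 0, 0, -7],
  [1, 0, 0, 0, 0, 0, -7],
  [1, 0, 0, 0, 0, 0, -7],
  [1, 0, 0, 0, 0, 0, -6],
  [1, 0, 0, 40, 0, 0, 0],
  [1, 0, 0, 40, 0, 0, 0],
  [1, 0, 0, 40, 0, 0, 0],
  [1, 0, 0, 40, 0, 0, 0],
  [1, 0, 0, 21, 0, 0, 0],
])

```text
clock: 10.62
eef_pos: [0.4071, 0.1932, 0.0366]
tool_rot: [-0.164, 0.986, -0.001, -0.005]
ft_force: [-0.3, -0.3, -0.7]
grip_width: 0.0851
grasp_force: 0.0
```

Request:
move_arm([
  [1, 0, 0, 0, 0, 0, 0],
  [0, 0, 0, 0, 0, 0, 0],
  [0, 0, 0, 0, 0, 0, 0],
  [0, 0, 0, 0, 0, 0, 0],
  [0, 0, 0, 0, 0, 0, 0],
  [0, 0, 0, 0, 0, 0, 0],
  [0, 0, 0, 0, 0, 0, 0],
])

```text
clock: 11.2
eef_pos: [0.4129, 0.1959, 0.0436]
tool_rot: [-0.165, 0.986, 0.0, 0.001]
ft_force: [0.0, 0.1, 3.7]
grip_width: 0.0592
grasp_force: 66.7
```

Request:
move_arm([
  [1, 0, 0, 0, 0, 0, 0],
  [1, 0, 0, 0, 0, 0, 0],
  [1, 0, 0, 0, 0, 0, 0],
  [1, 0, 0, 0, 0, 0, 0],
  [1, 0, 0, -30, 0, 0, 0],
  [1, 0, 0, -30, 0, 0, 0],
  [1, 0, 0, 0, 0, 0, 7],
  [1, 0, 0, 0, 0, 0, 7],
  [1, 0, 0, 0, 0, 0, 7],
  [1, 0, 0, 0, 0, 0, 7],
])

```text
clock: 12.03
eef_pos: [0.4119, 0.1954, 0.1026]
tool_rot: [0.082, 0.997, 0.0, 0.0]
ft_force: [0.2, -0.7, 0.4]
grip_width: 0.0853
grasp_force: 0.0
```

Request:
move_arm([
  [1, 0, 0, 0, 0, 0, 7],
  [1, 0, 0, 0, 0, 0, 7],
  [1, 0, 0, 0, 0, 0, 7],
  [1, 0, 0, 0, 0, 0, 7],
  [1, 0, 0, 0, 0, 0, 7],
  [1, 0, 0, 0, 0, 0, 7],
  [1, 0, 0, 0, 0, 0, 7],
  [1, 0, 0, 0, 0, 0, 7],
  [1, 0, 0, 0, 0, 0, 6],
  [1, 0, 0, 0, 0, 0, 0],
])

```text
clock: 12.87
eef_pos: [0.4117, 0.1954, 0.1022]
tool_rot: [0.582, 0.813, -0.0, -0.0]
ft_force: [-1.0, -0.5, 0.1]
grip_width: 0.0853
grasp_force: 0.0
```

Request:
move_arm([
  [1, 0, 0, 30, 0, 0, 0],
  [1, 0, 0, 30, 0, 0, 0],
  [1, 0, 0, 0, 0, 0, 0],
  [0, 0, 0, 0, 0, 0, 0],
  [0, 0, 0, 0, 0, 0, 0],
  [0, 0, 0, 0, 0, 0, 0],
  [0, 0, 0, 0, 0, 0, 0],
  [0, 0, 0, 0, 0, 0, 0],
  [0, 0, 0, 0, 0, 0, 0],
])

```text
clock: 13.62
eef_pos: [0.4153, 0.197, 0.0451]
tool_rot: [0.581, 0.814, 0.004, 0.002]
ft_force: [2.3, 1.7, 7.7]
grip_width: 0.0591
grasp_force: 66.6
```

Request:
move_arm([
  [0, 0, 0, -20, 0, 0, 0],
  [0, 0, 0, -30, 0, 0, 0],
  [0, 0, 0, -40, 0, 0, 0],
  [0, 0, 0, -40, 0, 0, 0],
  [0, 0, 0, 0, 0, 0, 0],
  [0, 0, 0, 0, 0, 0, 0],
])

```text
clock: 14.12
eef_pos: [0.4124, 0.1958, 0.1743]
tool_rot: [0.581, 0.814, 0.002, 0.001]
ft_force: [0.0, -0.4, -6.1]
grip_width: 0.0592
grasp_force: 67.9
```

```bash
python3 -c "
from h import *
o=bot.get_obs();print(o['ft_force'],o['grip_width'],o['joint_pos'])
plan((.50,.10,.22,18.8),(.50,.10,.22,-6))"
```

```text
[ 4.51370229e-03 -3.63383337e-01 -6.08326608e+00] 0.0591607576822176 [ 4.43097184e-01  1.93591240e-01 -2.29960213e-01  1.14339101e+00
  1.13091955e-04  1.68301889e+00]
at [0.4124 0.1958 0.1743] 19.0 t 14.1
[-119.    51.9  -45.6] [ 0.2 -0.   0.2] rows>= 4
[0. 0. 0.] [ 0.   0.  24.8] rows>= 4
```

Request:
move_arm([
  [0, -30, 13, -15, 0, 0, 0],
  [0, -30, 13, -15, 0, 0, 0],
  [0, -30, 13, -15, 0, 0, 0],
  [0, -29, 13, -15, 0, 0, 0],
  [0, 0, 0, -15, 0, 0, 7],
  [0, 0, 0, 0, 0, 0, 7],
  [0, 0, 0, 0, 0, 0, 7],
  [0, 0, 0, 0, 0, 0, 4],
  [0, 0, 0, 0, 0, 0, 0],
  [0, 0, 0, 0, 0, 0, 0],
])

```text
clock: 14.95
eef_pos: [0.4979, 0.0994, 0.2447]
tool_rot: [0.743, 0.669, -0.003, -0.002]
ft_force: [-1.0, 0.8, -5.7]
grip_width: 0.0592
grasp_force: 68.0
```

Run:
```python
from h import *
import json
p,r,y,o=pose();print(p,y)
c=bot.calibration("wrist");im=bot.camera("wrist");cv2.imwrite("pics/w3.png",im)
json.dump({k:np.array(v).tolist() for k,v in c.items()},open("w3.json","w"))
t=cv2.imread("pics/top0.png")[165:240,240:400]
cv2.imwrite("pics/top0c.png",cv2.resize(t,(800,375),interpolation=cv2.INTER_CUBIC))
```

```text
[0.49788455 0.0993639  0.24471822] -5.947030091888527
```

View pics/w3.png

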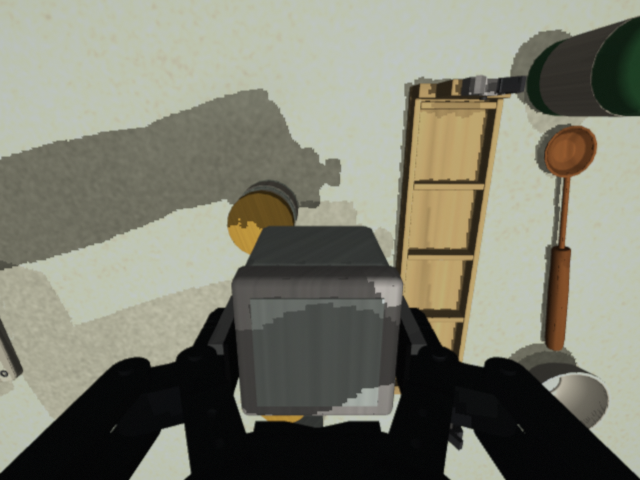

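View pics/top0c.png

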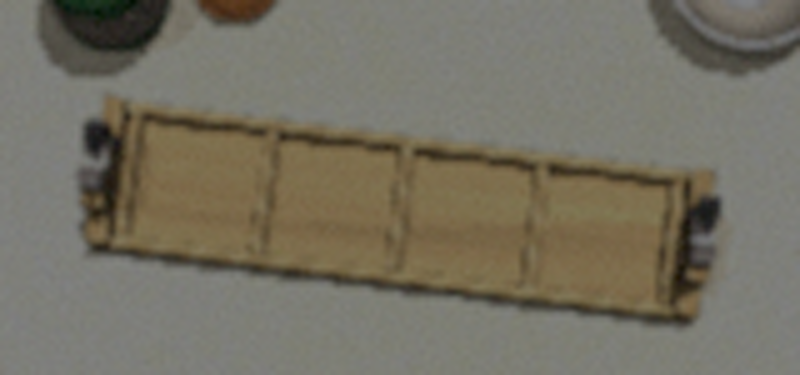

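The wrist view shows the carrier's strips near y-pixels 186, 257 and 320. In the top crop they are at (267,194), (402,209) and (534,225). I'll fit the carrier pose to both.

Run:
```python
from h import *
import json
from scipy.optimize import least_squares
cw=json.load(open("w3.json"));ct=bot.calibration("top")
T=[([35,76],[272,130]),([-35,76],[262,258]),([35,0],[407,148]),([-35,0],[398,270]),([35,-76],[540,162]),([-35,-76],[528,287])]
W=[([-35,76],[415,186]),([35,76],[485,187]),([-35,0],[408,256]),([35,0],[475,258]),([35,-76],[464,321])]
ps=[]
for c,L,f in((ct,T,1),(cw,W,0)):
    A=np.array([a for a,_ in L])/1000;B=np.array([b for _,b in L],float)
    if f:B=(B+.5)/5-.5+[240,165]
    w=ray(c,B,.026)[:,:2]
    def res(q):
        s,k=np.sin(q[2]),np.cos(q[2]);return (A@np.array([[k,s],[-s,k]])+q[:2]-w).ravel()
    s=least_squares(res,[.62,.03,-.1]);print(np.round(s.x[:2],4),np.degrees(s.x[2]).round(2),(1e3*s.fun).round(1))
```

```text
[0.6212 0.0241] -5.05 [-1.4  0.1  0.6  2.3  0.6 -0.5 -0.8  2.   0.4 -2.2  0.6 -1.7]
[0.621  0.0237] -6.53 [ 0.2 -0.2  0.7 -0.   0.1 -1.2 -0.9  0.3 -0.1  1.1]
```

```bash
python3 -c "
from h import *
plan((.617,-.0138,.245,-6),(.617,-.0138,.06,-6))"
```

```text
at [0.4982 0.0995 0.2452] -5.9 t 15.0
[-100.4  129.9   -0.3] [-0.3  0.1  0.1] rows>= 5
[  0.   0. 185.] [0. 0. 0.] rows>= 5
```

Request:
move_arm([
  [0, -20, 26, 0, 0, 0, 0],
  [0, -20, 26, 0, 0, 0, 0],
  [0, -20, 26, 0, 0, 0, 0],
  [0, -20, 26, 0, 0, 0, 0],
  [0, -20.4, 25.9, 0, 0, 0, 0],
  [0, 0, 0, 30, 0, 0, 0],
  [0, 0, 0, 40, 0, 0, 0],
  [0, 0, 0, 40, 0, 0, 0],
  [0, 0, 0, 0, 0, 0, 0],
  [0, 0, 0, 0, 0, 0, 0],
])

```text
clock: 15.83
eef_pos: [0.6148, -0.0137, 0.1336]
tool_rot: [0.743, 0.669, -0.004, -0.003]
ft_force: [1.1, 0.7, -3.7]
grip_width: 0.059
grasp_force: 72.2
```

Run:
```python
from h import *
import json
plan((.617,-.0138,.05,-6))
c=bot.calibration("wrist");im=bot.camera("wrist");cv2.imwrite("pics/w4.png",im)
A=[]
for X in((.035,-.035),(.035,-.041),(-.035,-.041),(.035,.0),(-.035,0)):
    a=np.radians(-6);A.append([.621+X[0]*np.cos(a)-X[1]*np.sin(a),.0239+X[0]*np.sin(a)+X[1]*np.cos(a),.026])
print(proj(c,A).round(0))
```

```text
at [ 0.6148 -0.0137  0.1336] -6.0 t 15.8
[ 0.2  3.  83.5] [-0.6  0.   0. ] rows>= 3
[[371. 231.]
 [371. 239.]
 [273. 239.]
 [374. 182.]
 [271. 182.]]
```

View pics/w4.png

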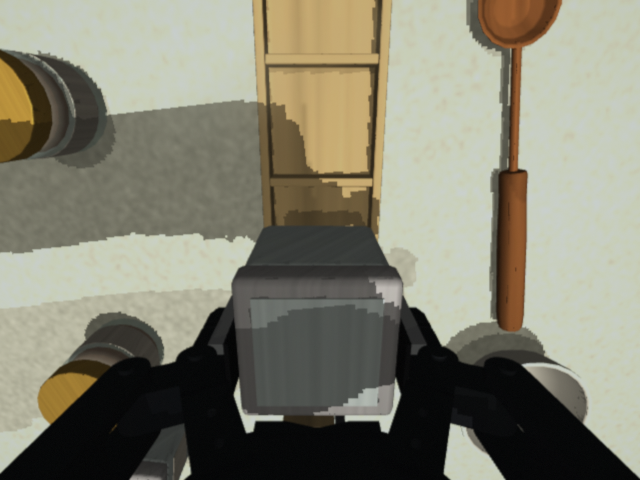

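The seen strip at row 182, columns 272–374, matches the prediction. Lowering the tin into bay 3.

Request:
move_arm([
  [0, 0, 2, 30, 0, 0, 0],
  [0, 0, 0, 25, 0, 0, 0],
  [0, 0, 0, 10, 0, 0, 0],
  [0, 0, 0, 10, 0, 0, 0],
  [0, 0, 0, 5, 0, 0, 0],
  [0, 0, 0, 0, 0, 0, 0],
  [0, 0, 0, 0, 0, 0, 0],
])

```text
clock: 16.47
eef_pos: [0.6214, -0.014, 0.0589]
tool_rot: [0.743, 0.669, 0.001, 0.001]
ft_force: [0.8, 0.3, -5.1]
grip_width: 0.0591
grasp_force: 72.5
```

```bash
python3 -c "
from h import *
print(bot.get_obs()['ft_force'],bot.get_obs()['grip_width'])
plan((.617,-.0138,.05,-6))"
```

```text
[ 0.83170859  0.27508896 -5.08058535] 0.05908219144731139
at [ 0.6214 -0.014   0.0589] -6.1 t 16.5
[-0.3 -4.4  8.9] [ 0.2 -0.  -0.1] rows>= 1
```

Request:
move_arm([
  [0, 0, -4, 2, 0, 0, 0],
  [0, 0, 0, 3, 0, 0, 0],
  [0, 0, 0, 3, 0, 0, 0],
  [0, 0, 0, 1.5, 0, 0, 0],
  [0, 0, 0, 0, 0, 0, 0],
  [0, 0, 0, 0, 0, 0, 0],
])

```text
clock: 16.97
eef_pos: [0.6168, -0.0136, 0.053]
tool_rot: [0.743, 0.669, 0.001, 0.001]
ft_force: [-7.9, 0.1, 18.8]
grip_width: 0.0586
grasp_force: 75.3
```

```bash
python3 -c "
from h import *
print(bot.get_obs()['ft_force'],bot.get_obs()['grip_width'])
plan((.617,-.0138,.05,-6))"
```

```text
[-7.94452325  0.13360209 18.76249577] 0.05862476613712874
at [ 0.6168 -0.0136  0.053 ] -6.1 t 17.0
[-0.2  0.2  3. ] [ 0.2 -0.  -0.1] rows>= 1
```

On the floor (19 N at the right height). Release, then over to jar 1.

Request:
move_arm([
  [0, 0, 0, -2, 0, 0, 0],
  [1, 0, 0, 0, 0, 0, 0],
  [1, 0, 0, 0, 0, 0, 0],
  [1, 0, 0, 0, 0, 0, 0],
  [1, 0, 0, 0, 0, 0, 0],
  [1, 0, 0, -30, 0, 0, 0],
  [1, 0, 0, -40, 0, 0, 0],
  [1, 0, 0, -40, 0, 0, 0],
  [1, 0, 0, -40, 0, 0, 0],
  [1, 0, 0, 0, 0, 0, 0],
])

```text
clock: 17.8
eef_pos: [0.621, -0.0137, 0.2096]
tool_rot: [0.743, 0.669, 0.006, 0.006]
ft_force: [2.3, -0.6, 1.5]
grip_width: 0.0855
grasp_force: 0.0
```

```bash
python3 -c "
from h import *
plan((.440,.092,.22,-6))"
```

```text
at [ 0.621  -0.0137  0.2096] -6.1 t 17.8
[  86.  -191.   -13.4] [ 0.9 -0.1 -0.1] rows>= 6
```

Request:
move_arm([
  [1, 14.3, -31, -2, 0, 0, 0],
  [1, 14.3, -31, -2, 0, 0, 0],
  [1, 14.3, -31, -2, 0, 0, 0],
  [1, 14.3, -31, -2, 0, 0, 0],
  [1, 14.3, -31, -2, 0, 0, 0],
  [1, 14.3, -32, -2, 0, 0, 0],
  [1, 0, 0, 0, 0, 0, 0],
  [1, 0, 0, 0, 0, 0, 0],
  [1, 0, 0, 0, 0, 0, 0],
])

```text
clock: 18.55
eef_pos: [0.4401, 0.0916, 0.212]
tool_rot: [0.743, 0.669, 0.001, 0.001]
ft_force: [0.2, 0.8, 0.1]
grip_width: 0.0858
grasp_force: 0.0
```

Run:
```python
from h import *
c=bot.calibration("wrist");im=bot.camera("wrist");cv2.imwrite("pics/w5.png",im)
for m in bot.outline_of("jar_1","wrist"):
    if m["conf"]>.3:
        print(round(m["conf"],2),m["rect"])
        mk=m["pixels"]&(cv2.cvtColor(im,cv2.COLOR_BGR2HSV)[...,1]>110)  # lid
        ct=cv2.findContours(mk.astype(np.uint8),0,2)[0]
        if ct and cv2.contourArea(max(ct,key=cv2.contourArea))>300:
            w=ray(c,max(ct,key=cv2.contourArea)[:,0],.07)[:,:2].astype(np.float32);e,rr=cv2.minEnclosingCircle(w);print(np.round(e,4),round(rr,4))
plan((.440,.092,.042,-6))
```

```text
0.64 [307.5, 348.3, 57.6, 79.5]
[ 0.4356 -0.1005] 0.0324
0.57 [282.2, 171.3, 75.3, 82.9]
[0.443  0.0923] 0.031
0.52 [610.6, 21.6, 29.4, 78.4]
[0.6703 0.17  ] 0.0146
at [0.4405 0.0912 0.2117] -6.1 t 18.6
[  0.8  -0.7 169.7] [ 0.  -0.  -0.1] rows>= 5
```

View pics/w5.png

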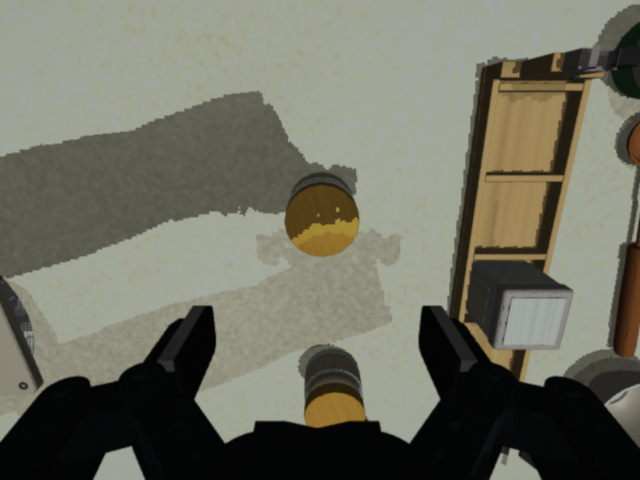

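Tin stands in bay 3. Jar 1 is at (0.443,0.092), so I'll grip it, turn 90° and re-grip.

Request:
move_arm([
  [1, 1, 2.5, 30, 0, 0, 0],
  [1, 0, 0, 40, 0, 0, 0],
  [1, 0, 0, 40, 0, 0, 0],
  [1, 0, 0, 40, 0, 0, 0],
  [1, 0, 0, 20, 0, 0, 0],
  [1, 0, 0, 0, 0, 0, 0],
  [0, 0, 0, 0, 0, 0, 0],
  [0, 0, 0, 0, 0, 0, 0],
  [0, 0, 0, 0, 0, 0, 0],
  [0, 0, 0, 0, 0, 0, 0],
])

```text
clock: 19.48
eef_pos: [0.4438, 0.0924, 0.0436]
tool_rot: [0.744, 0.669, 0.002, 0.001]
ft_force: [1.6, -0.5, 1.7]
grip_width: 0.0606
grasp_force: 65.5
```

Request:
move_arm([
  [0, 0, 0, 0, 0, 0, 0],
  [1, 0, 0, 0, 0, 0, 0],
  [1, 0, 0, 0, 0, 0, 0],
  [1, 0, 0, 0, 0, 0, 0],
  [1, 0, 0, 0, 0, 0, 0],
  [1, 0, 0, 0, 0, 0, -7],
  [1, 0, 0, 0, 0, 0, -7],
  [1, 0, 0, 0, 0, 0, -7],
  [1, 0, 0, 0, 0, 0, -7],
  [1, 0, 0, 0, 0, 0, -7],
])

```text
clock: 20.32
eef_pos: [0.4417, 0.0922, 0.0417]
tool_rot: [0.505, 0.863, -0.0, -0.0]
ft_force: [0.5, 0.1, -0.0]
grip_width: 0.0855
grasp_force: 0.0
```

Request:
move_arm([
  [1, 0, 0, 0, 0, 0, -7],
  [1, 0, 0, 0, 0, 0, -7],
  [1, 0, 0, 0, 0, 0, -7],
  [1, 0, 0, 0, 0, 0, -7],
  [1, 0, 0, 0, 0, 0, -7],
  [1, 0, 0, 0, 0, 0, -7],
  [1, 0, 0, 0, 0, 0, -7],
  [1, 0, 0, 0, 0, 0, -6],
  [1, 0, 0, 0, 0, 0, 0],
  [0, 0, 0, 0, 0, 0, 0],
])

```text
clock: 21.15
eef_pos: [0.4418, 0.0922, 0.0417]
tool_rot: [0.054, 0.999, -0.0, -0.0]
ft_force: [-0.5, -0.6, 0.8]
grip_width: 0.0755
grasp_force: 0.0
```

Request:
move_arm([
  [0, 0, 0, 0, 0, 0, 0],
  [0, 0, 0, 0, 0, 0, 0],
  [0, 0, 0, 0, 0, 0, 0],
  [0, 0, 0, 0, 0, 0, 0],
  [0, 0, 0, 0, 0, 0, 0],
  [0, 0, 0, -30, 0, 0, 0],
  [0, 0, 0, -40, 0, 0, 0],
  [0, 0, 0, -30, 0, 0, 0],
  [0, 0, 0, 0, 0, 0, 0],
  [0, 0, 0, 0, 0, 0, 0],
])

```text
clock: 21.98
eef_pos: [0.443, 0.0923, 0.1429]
tool_rot: [0.053, 0.999, 0.0, 0.002]
ft_force: [-0.5, -0.4, -2.9]
grip_width: 0.0606
grasp_force: 66.5
```

```bash
python3 -c "
from h import *
print(bot.get_obs()['ft_force'],bot.get_obs()['grip_width'])
plan((.625,.0618,.15,84),(.625,.0618,.15,-6))"
```

```text
[-0.53261501 -0.43696465 -2.91701101] 0.060558969713792314
at [0.443  0.0923 0.1429] 83.9 t 22.0
[-184.2  -11.1   -6.5] [ 0.   0.2 -0.1] rows>= 5
[0. 0. 0.] [ 0.  0. 90.] rows>= 13
```

Request:
move_arm([
  [0, -36.8, -2.2, -2, 0, 0, 0],
  [0, -36.8, -2.2, -1, 0, 0, 0],
  [0, -36.8, -2.2, -1, 0, 0, 0],
  [0, -36.8, -2.2, -1, 0, 0, 0],
  [0, -36.8, -2.3, -1, 0, 0, 0],
  [0, 0, 0, 0, 0, 0, 7],
  [0, 0, 0, 0, 0, 0, 7],
  [0, 0, 0, 0, 0, 0, 7],
  [0, 0, 0, 0, 0, 0, 7],
  [0, 0, 0, 0, 0, 0, 7],
])

```text
clock: 22.82
eef_pos: [0.6218, 0.0613, 0.1437]
tool_rot: [0.354, 0.935, -0.002, -0.003]
ft_force: [-0.5, 0.3, -3.0]
grip_width: 0.0608
grasp_force: 66.5
```

Request:
move_arm([
  [0, 0, 0, 0, 0, 0, 7],
  [0, 0, 0, 0, 0, 0, 7],
  [0, 0, 0, 0, 0, 0, 7],
  [0, 0, 0, 0, 0, 0, 7],
  [0, 0, 0, 0, 0, 0, 7],
  [0, 0, 0, 0, 0, 0, 7],
  [0, 0, 0, 0, 0, 0, 7],
  [0, 0, 0, 0, 0, 0, 6],
  [0, 0, 0, 0, 0, 0, 0],
  [0, 0, 0, 0, 0, 0, 0],
])

```text
clock: 23.65
eef_pos: [0.6222, 0.0615, 0.145]
tool_rot: [0.743, 0.67, -0.002, -0.001]
ft_force: [-0.1, -0.4, -2.6]
grip_width: 0.0604
grasp_force: 66.5
```

Run:
```python
from h import *
print(bot.get_obs()['ft_force'],bot.get_obs()['grip_width'])
plan((.625,.0618,.05,-6))
c=bot.calibration("wrist")
```

```text
[-0.1235196  -0.39844823 -2.63237446] 0.06038539908365462
at [0.6222 0.0615 0.145 ] -5.9 t 23.6
[ 0.7  3.2 95. ] [-0.3  0.1  0.1] rows>= 3
```

Request:
move_arm([
  [0, 0, 0, 30, 0, 0, 0],
  [0, 0, 0, 30, 0, 0, 0],
  [0, 0, 0, 15, 0, 0, 0],
  [0, 0, 0, 8, 0, 0, 0],
  [0, 0, 0, 0, 0, 0, 0],
  [0, 0, 0, 0, 0, 0, 0],
  [0, 0, 0, 0, 0, 0, 0],
])

```text
clock: 24.23
eef_pos: [0.6246, 0.0618, 0.066]
tool_rot: [0.743, 0.669, 0.001, 0.001]
ft_force: [-0.2, -0.3, -1.9]
grip_width: 0.0603
grasp_force: 66.6
```

Run:
```python
from h import *
print(bot.get_obs()['ft_force'],bot.get_obs()['grip_width'])
plan((.625,.0618,.05,-6))
```

```text
[-0.15573482 -0.25795027 -1.89549764] 0.060304807508994675
at [0.6246 0.0618 0.066 ] -6.0 t 24.2
[ 0.   0.3 16. ] [ 0.1 -0.  -0. ] rows>= 1
```

Request:
move_arm([
  [0, 0, 0, 5, 0, 0, 0],
  [0, 0, 0, 5, 0, 0, 0],
  [0, 0, 0, 3, 0, 0, 0],
  [0, 0, 0, 1.5, 0, 0, 0],
  [0, 0, 0, 0, 0, 0, 0],
  [0, 0, 0, 0, 0, 0, 0],
])

```text
clock: 24.73
eef_pos: [0.6237, 0.0617, 0.0503]
tool_rot: [0.744, 0.669, 0.0, 0.0]
ft_force: [0.2, 0.1, -3.2]
grip_width: 0.0607
grasp_force: 67.0
```

Run:
```python
from h import *
print(bot.get_obs()['ft_force'],bot.get_obs()['grip_width'])
plan((.625,.0618,.05,-6))
```

```text
[ 0.23583729  0.10674363 -3.2102718 ] 0.06072383569366187
at [0.6237 0.0617 0.0503] -6.1 t 24.7
[0.2 1.3 0.3] [ 0.  -0.  -0.1] rows>= 1
```

Request:
move_arm([
  [0, 0, 0, 1.5, 0, 0, 0],
  [1, 0, 0, 0, 0, 0, 0],
  [1, 0, 0, 0, 0, 0, 0],
  [1, 0, 0, 0, 0, 0, 0],
  [1, 0, 0, 0, 0, 0, 0],
  [1, 0, 0, -30, 0, 0, 0],
  [1, 0, 0, -40, 0, 0, 0],
  [1, 0, 0, -40, 0, 0, 0],
  [1, 0, 0, -40, 0, 0, 0],
  [1, 0, 0, -15, 0, 0, 0],
])

```text
clock: 25.57
eef_pos: [0.6263, 0.062, 0.221]
tool_rot: [0.743, 0.669, 0.004, 0.003]
ft_force: [1.4, -0.5, 0.5]
grip_width: 0.0852
grasp_force: 0.0
```

Request:
move_arm([
  [1, -26.2, -24.1, 0, 0, 0, 0],
  [1, -26.2, -24.1, 0, 0, 0, 0],
  [1, -26.2, -24.1, 0, 0, 0, 0],
  [1, -26.2, -24.1, 0, 0, 0, 0],
  [1, -26.2, -24.1, 0, 0, 0, 0],
  [1, -26.2, -24.1, 0, 0, 0, 0],
  [1, -26.2, -24.1, 0, 0, 0, 0],
  [1, 0, 0, 0, 0, 0, 0],
  [1, 0, 0, 0, 0, 0, 0],
  [1, 0, 0, 0, 0, 0, 0],
])

```text
clock: 26.4
eef_pos: [0.4372, -0.1029, 0.2143]
tool_rot: [0.744, 0.669, 0.001, 0.001]
ft_force: [0.7, -0.6, -0.3]
grip_width: 0.0858
grasp_force: 0.0
```

```bash
cat >> h.py <<'E'
def look(name,z=.07,smin=110,q="jar_1"):
    c=bot.calibration("wrist");im=bot.camera("wrist");cv2.imwrite(f"pics/{name}.png",im)
    for m in bot.outline_of(q,"wrist"):
        if m["conf"]>.2:
            mk=m["pixels"]&(cv2.cvtColor(im,cv2.COLOR_BGR2HSV)[...,1]>smin)
            ct=cv2.findContours(mk.astype(np.uint8),0,2)[0]
            if ct and cv2.contourArea(max(ct,key=cv2.contourArea))>300:
                k=max(ct,key=cv2.contourArea)[:,0];w=ray(c,k,z)[:,:2].astype(np.float32);e,rr=cv2.minEnclosingCircle(w);r=cv2.minAreaRect(w)
                print(q,round(m["conf"],2),m["rect"],"circ",np.round(e,4),round(rr,4),"rect",np.round(r[0],4),np.round(r[1],3),round(r[2],1))
E
python3 - <<'E'
from h import *
look("w6");look("w6t",smin=-1,q="tin_a")
plan((.438,-.103,.042,-6))
E
```

```text
jar_1 0.84 [489.5, 0.0, 96.8, 24.2] circ [0.6171 0.0333] 0.0179 rect [0.6168 0.0307] [0.005 0.036] 83.9
jar_1 0.62 [284.8, 180.1, 69.0, 81.6] circ [ 0.4358 -0.1087] 0.0313 rect [ 0.4356 -0.1085] [0.059 0.061] 21.1
tin_a 0.96 [294.6, 267.0, 71.2, 91.2] circ [ 0.4422 -0.19  ] 0.0513 rect [ 0.4423 -0.1897] [0.088 0.061] 76.4
tin_a 0.65 [473.0, 30.3, 140.0, 94.5] circ [ 0.6074 -0.0133] 0.0507 rect [ 0.6063 -0.0137] [0.062 0.088] 84.0
tin_a 0.46 [442.1, 0.0, 144.5, 269.2] circ [ 0.5991 -0.0626] 0.1123 rect [ 0.599  -0.0626] [0.196 0.11 ] 84.2
at [ 0.4375 -0.1022  0.2137] -6.0 t 26.6
[ -0.8   0.6 171.7] [ 0. -0.  0.] rows>= 5
```

View pics/w6.png

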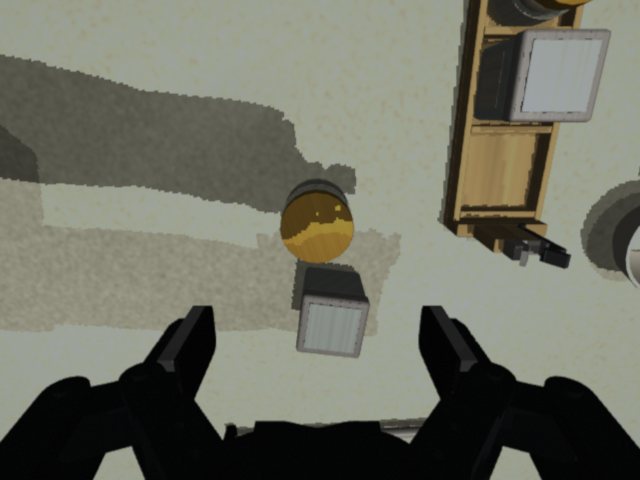

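Jar 2 is at (0.436,−0.108), close to tin 2 at (0.439,−0.203). I'll take the tin to the pan first to make room.

Request:
move_arm([
  [1, -33.4, 4, 0, 0, 0, 0],
  [1, -33.4, 4, 0, 0, 0, 0],
  [1, -33.4, 4, 0, 0, 0, 0],
  [1, 0, 0, 0, 0, 0, 7],
  [1, 0, 0, 30, 0, 0, 0],
  [1, 0, 0, 40, 0, 0, 0],
  [1, 0, 0, 40, 0, 0, 0],
  [1, 0, 0, 40, 0, 0, 0],
  [1, 0, 0, 22, 0, 0, 0],
  [1, 0, 0, 0, 0, 0, 0],
])

```text
clock: 27.43
eef_pos: [0.4342, -0.2012, 0.0365]
tool_rot: [0.782, 0.623, -0.003, -0.005]
ft_force: [0.1, 0.3, 0.3]
grip_width: 0.0856
grasp_force: 0.0
```

Request:
move_arm([
  [0, 0, 0, 0, 0, 0, 0],
  [0, 0, 0, 0, 0, 0, 0],
  [0, 0, 0, 0, 0, 0, 0],
  [0, 0, 0, 0, 0, 0, 0],
  [0, 0, 0, 0, 0, 0, 0],
  [0, 0, 0, 0, 0, 0, 0],
  [0, 0, 0, -30, 0, 0, 0],
  [0, 0, 0, -40, 0, 0, 0],
  [0, 0, 0, -40, 0, 0, 0],
  [0, 0, 0, -30, 0, 0, 0],
])

```text
clock: 28.27
eef_pos: [0.4381, -0.204, 0.185]
tool_rot: [0.783, 0.622, 0.0, 0.001]
ft_force: [1.5, -0.0, -1.8]
grip_width: 0.0595
grasp_force: 66.0
```

Request:
move_arm([
  [0, 0, 0, 0, 0, 0, 0],
  [0, 0, 0, 0, 0, 0, 0],
  [0, 0, 0, 0, 0, 0, 0],
])

```text
clock: 28.52
eef_pos: [0.4371, -0.2034, 0.1811]
tool_rot: [0.783, 0.622, -0.0, -0.001]
ft_force: [0.3, 0.3, -2.9]
grip_width: 0.0593
grasp_force: 66.3
```

Run:
```python
from h import *
print(bot.get_obs()['ft_force'],bot.get_obs()['grip_width'])
c=bot.calibration("top")
P=ray(c,[[152,212],[218,217],[214,288],[149,285]],.065);print(P.round(3),P.mean(0))
plan((.44,.1,.18,-13),(.498,.394,.18,-13))
```

```text
[ 0.33920144  0.32976059 -2.86546843] 0.05934202286700658
[[0.592 0.477 0.065]
 [0.582 0.298 0.065]
 [0.391 0.302 0.065]
 [0.396 0.476 0.065]] [0.48994707 0.38829979 0.065     ]
at [ 0.4371 -0.2034  0.1811] -13.1 t 28.5
[296.2 -65.8   1.2] [-0.1 -0.  -0.1] rows>= 8
[299.5  -9.6   0. ] [0. 0. 0.] rows>= 8
```

Light (~0.2 kg): the part-used one, as expected. Carry it to the pan centre.

Request:
move_arm([
  [0, 39, -5.5, 0, 0, 0, 0],
  [0, 39, -5.5, 0, 0, 0, 0],
  [0, 39, -5.5, 0, 0, 0, 0],
  [0, 39, -5.5, 0, 0, 0, 0],
  [0, 39, -5.5, 0, 0, 0, 0],
  [0, 39, -5.5, 0, 0, 0, 0],
  [0, 39, -5.5, 0, 0, 0, 0],
  [0, 39, -5.5, 0, 0, 0, 0],
])

```text
clock: 29.18
eef_pos: [0.4636, 0.1115, 0.1794]
tool_rot: [0.783, 0.622, -0.002, -0.001]
ft_force: [1.1, 0.0, -1.3]
grip_width: 0.0593
grasp_force: 66.2
```

Request:
move_arm([
  [0, 39, -5.5, 0, 0, 0, 0],
  [0, 39, -5.5, 0, 0, 0, 0],
  [0, 39, -5.5, 0, 0, 0, 0],
  [0, 39, -5.5, 0, 0, 0, 0],
  [0, 39, -5.5, 0, 0, 0, 0],
  [0, 39, -5.5, 0, 0, 0, 0],
  [0, 39, -5.5, 0, 0, 0, 0],
  [0, 0, 0, 0, 0, 0, 0],
  [0, 0, 0, 0, 0, 0, 0],
  [0, 0, 0, 0, 0, 0, 0],
])

```text
clock: 30.02
eef_pos: [0.4884, 0.3839, 0.1788]
tool_rot: [0.783, 0.622, -0.003, 0.0]
ft_force: [-0.2, -1.3, -2.9]
grip_width: 0.0595
grasp_force: 66.1
```

Run:
```python
from h import *
print(bot.get_obs()['ft_force'],bot.get_obs()['grip_width'])
plan((.49,.389,.045,-13))
cv2.imwrite("pics/w7.png",bot.camera("wrist"))
```

```text
[-0.19626642 -1.33210897 -2.94073663] 0.059522613253489454
at [0.4884 0.3839 0.1788] -13.0 t 30.0
[  6.    0.9 133.8] [-0.2  0.3 -0. ] rows>= 4
```

View pics/w7.png

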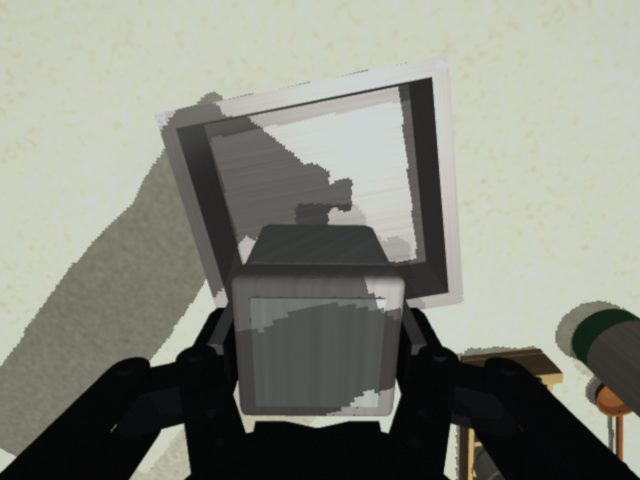

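The TCP axis falls about at pixel (320,200), which is the pan centre. Lowering.

Request:
move_arm([
  [0, 3, 0, 30, 0, 0, 0],
  [0, 0, 0, 35, 0, 0, 0],
  [0, 0, 0, 30, 0, 0, 0],
  [0, 0, 0, 20, 0, 0, 0],
  [0, 0, 0, 10, 0, 0, 0],
  [0, 0, 0, 4, 0, 0, 0],
  [0, 0, 0, 3, 0, 0, 0],
  [0, 0, 0, 0, 0, 0, 0],
  [0, 0, 0, 0, 0, 0, 0],
])

```text
clock: 30.82
eef_pos: [0.4916, 0.3882, 0.0516]
tool_rot: [0.783, 0.622, 0.002, 0.0]
ft_force: [0.7, 1.0, -2.0]
grip_width: 0.059
grasp_force: 66.1
```

Run:
```python
from h import *
print(bot.get_obs()['ft_force'],bot.get_obs()['grip_width'])
plan((.49,.389,.045,-13))
```

```text
[ 0.67962989  0.98032837 -1.96815068] 0.05900843574990105
at [0.4916 0.3882 0.0516] -13.1 t 30.8
[ 0.4 -1.7  6.6] [ 0.1 -0.1 -0.1] rows>= 1
```

Request:
move_arm([
  [0, 0, 0, 4, 0, 0, 0],
  [0, 0, 0, 3, 0, 0, 0],
  [0, 0, 0, 0, 0, 0, 0],
  [1, 0, 0, 0, 0, 0, 0],
  [1, 0, 0, 0, 0, 0, 0],
  [1, 0, 0, 0, 0, 0, 0],
  [1, 0, 0, 0, 0, 0, 0],
  [1, 0, 0, -35, 0, 0, 0],
  [1, 0, 0, -40, 0, 0, 0],
  [1, 0, 0, -40, 0, 0, 0],
])

```text
clock: 31.65
eef_pos: [0.4895, 0.387, 0.1575]
tool_rot: [0.783, 0.622, -0.002, 0.0]
ft_force: [1.5, 0.2, -0.1]
grip_width: 0.0859
grasp_force: 0.0
```

Request:
move_arm([
  [1, 0, 0, -40, 0, 0, 0],
  [1, -38.2, 4.5, 0, 0, 0, 0],
  [1, -38.2, 4.5, 0, 0, 0, 0],
  [1, -38.2, 4.5, 0, 0, 0, 0],
  [1, -38.2, 4.5, 0, 0, 0, 0],
  [1, -38.2, 4.5, 0, 0, 0, 0],
  [1, -38.2, 4.5, 0, 0, 0, 0],
  [1, -38.2, 4.5, 0, 0, 0, 0],
])

```text
clock: 32.32
eef_pos: [0.4601, 0.1185, 0.1977]
tool_rot: [0.783, 0.622, 0.0, 0.0]
ft_force: [0.6, -0.3, -0.4]
grip_width: 0.0854
grasp_force: 0.0
```

Request:
move_arm([
  [1, -38.2, 4.5, 0, 0, 0, 0],
  [1, -38.2, 4.5, 0, 0, 0, 0],
  [1, -38.2, 4.5, 0, 0, 0, 0],
  [1, -38.2, 4.5, 0, 0, 0, 0],
  [1, -38.2, 4.5, 0, 0, 0, 0],
  [1, -38.2, 4.5, 0, 0, 0, 0],
  [1, 0, 0, 0, 0, 0, 0],
  [1, 0, 0, 0, 0, 0, 0],
  [1, 0, 0, 0, 0, 0, 0],
])

```text
clock: 33.07
eef_pos: [0.4351, -0.1092, 0.1977]
tool_rot: [0.783, 0.622, 0.0, -0.0]
ft_force: [-0.2, 0.5, -0.1]
grip_width: 0.0852
grasp_force: 0.0
```

Run:
```python
from h import *
look("w8")
plan((.436,-.1085,.042,-13))
im=bot.camera("top");cv2.imwrite("pics/top1.png",im)
for m in bot.outline_of("tin_a","top"): print(round(m["conf"],2),m["rect"])
```

```text
jar_1 0.63 [283.2, 176.4, 74.4, 84.8] circ [ 0.4358 -0.1082] 0.031 rect [ 0.4366 -0.1084] [0.061 0.059] 76.9
at [ 0.4353 -0.1082  0.1977] -13.0 t 33.2
[ -0.2   0.8 155.7] [-0. -0.  0.] rows>= 4
0.96 [323.5, 196.2, 18.1, 23.2]
0.76 [168.1, 235.7, 31.6, 24.6]
```

View pics/top1.png

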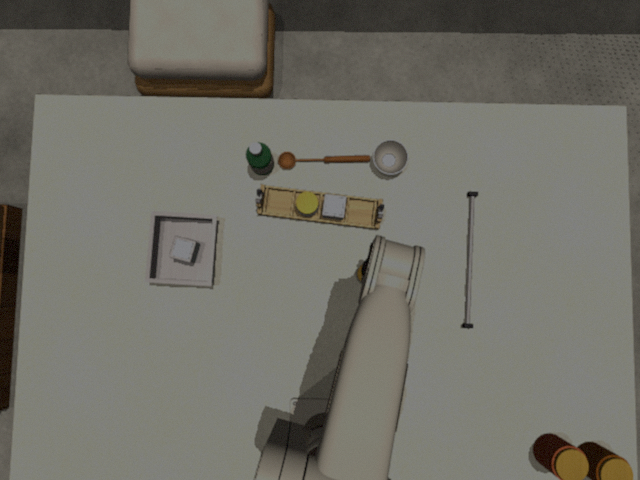

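The top view shows the tin in the pan (184,249), jar 1 at (306,203) and the full tin at (334,207) in the carrier; the bar is unmoved. Now jar 2.

Request:
move_arm([
  [1, 0, 0.5, 36, 0, 0, 0],
  [1, 0, 0, 40, 0, 0, 0],
  [1, 0, 0, 40, 0, 0, 0],
  [1, 0, 0, 39, 0, 0, 0],
  [1, 0, 0, 0, 0, 0, 0],
  [0, 0, 0, 0, 0, 0, 0],
  [0, 0, 0, 0, 0, 0, 0],
  [0, 0, 0, 0, 0, 0, 0],
  [0, 0, 0, 0, 0, 0, 0],
  [0, 0, 0, 0, 0, 0, 0],
])

```text
clock: 34.1
eef_pos: [0.4379, -0.1097, 0.0452]
tool_rot: [0.783, 0.622, 0.002, 0.002]
ft_force: [0.2, 0.7, 6.0]
grip_width: 0.0603
grasp_force: 66.0
```

Request:
move_arm([
  [1, 0, 0, 0, 0, 0, 0],
  [1, 0, 0, 0, 0, 0, 0],
  [1, 0, 0, 0, 0, 0, 0],
  [1, 0, 0, 0, 0, 0, 0],
  [1, 0, 0, 0, 0, 0, -7],
  [1, 0, 0, 0, 0, 0, -7],
  [1, 0, 0, 0, 0, 0, -7],
  [1, 0, 0, 0, 0, 0, -7],
  [1, 0, 0, 0, 0, 0, -7],
  [1, 0, 0, 0, 0, 0, -7],
])

```text
clock: 34.93
eef_pos: [0.4355, -0.1094, 0.0426]
tool_rot: [0.505, 0.863, -0.0, -0.0]
ft_force: [-0.1, 0.4, 0.2]
grip_width: 0.0856
grasp_force: 0.0
```

Request:
move_arm([
  [1, 0, 0, 0, 0, 0, -7],
  [1, 0, 0, 0, 0, 0, -7],
  [1, 0, 0, 0, 0, 0, -7],
  [1, 0, 0, 0, 0, 0, -7],
  [1, 0, 0, 0, 0, 0, -7],
  [1, 0, 0, 0, 0, 0, -7],
  [1, 0, 0, 0, 0, 0, -6],
  [1, 0, 0, 0, 0, 0, 0],
  [0, 0, 0, 0, 0, 0, 0],
  [0, 0, 0, 0, 0, 0, 0],
])

```text
clock: 35.77
eef_pos: [0.4356, -0.1094, 0.0427]
tool_rot: [0.115, 0.993, -0.0, -0.0]
ft_force: [-0.9, -0.4, -0.3]
grip_width: 0.064
grasp_force: 0.0
```

Request:
move_arm([
  [0, 0, 0, 0, 0, 0, 0],
  [0, 0, 0, 0, 0, 0, 0],
  [0, 0, 0, 0, 0, 0, 0],
  [0, 0, 0, 0, 0, 0, 0],
  [0, 0, 0, -30, 0, 0, 0],
  [0, 0, 0, -40, 0, 0, 0],
  [0, 0, 0, -40, 0, 0, 0],
  [0, 0, 0, 0, 0, 0, 0],
  [0, 0, 0, 0, 0, 0, 0],
])

```text
clock: 36.52
eef_pos: [0.4373, -0.1099, 0.1545]
tool_rot: [0.114, 0.993, -0.0, 0.002]
ft_force: [0.5, -0.4, -3.9]
grip_width: 0.0606
grasp_force: 66.6
```

```bash
python3 -c "
from h import *
print(bot.get_obs()['ft_force'],bot.get_obs()['grip_width'])
plan((.609,-.0894,.152,77),(.609,-.0894,.152,-6))"
```

```text
[ 0.53849398 -0.44159047 -3.86088471] 0.06058214297979157
at [ 0.4373 -0.1099  0.1545] 76.9 t 36.5
[-162.6   58.8    3.3] [-0.   0.3 -0.1] rows>= 5
[0. 0. 0.] [ 0.  0. 83.] rows>= 12
```

Request:
move_arm([
  [0, -32.6, 11.8, 0, 0, 0, 0],
  [0, -32.6, 11.8, 0, 0, 0, 0],
  [0, -32.6, 11.8, 0, 0, 0, 0],
  [0, -32.6, 11.8, 0, 0, 0, 0],
  [0, -32.6, 11.8, 0, 0, 0, 0],
  [0, 0, 0, 0, 0, 0, 7],
  [0, 0, 0, 0, 0, 0, 7],
  [0, 0, 0, 0, 0, 0, 7],
  [0, 0, 0, 0, 0, 0, 7],
  [0, 0, 0, 0, 0, 0, 7],
])

```text
clock: 37.35
eef_pos: [0.6059, -0.0885, 0.1487]
tool_rot: [0.41, 0.912, -0.001, -0.003]
ft_force: [-0.2, -0.9, -2.1]
grip_width: 0.0605
grasp_force: 66.4
```

Request:
move_arm([
  [0, 0, 0, 0, 0, 0, 7],
  [0, 0, 0, 0, 0, 0, 7],
  [0, 0, 0, 0, 0, 0, 7],
  [0, 0, 0, 0, 0, 0, 7],
  [0, 0, 0, 0, 0, 0, 7],
  [0, 0, 0, 0, 0, 0, 7],
  [0, 0, 0, 0, 0, 0, 6],
  [0, 0, 0, 30, 0, 0, 0],
  [0, 0, 0, 10, 0, 0, 0],
  [0, 0, 0, 0, 0, 0, 0],
])

```text
clock: 38.18
eef_pos: [0.6031, -0.0881, 0.1064]
tool_rot: [0.743, 0.669, -0.004, -0.005]
ft_force: [-1.1, 0.3, -3.0]
grip_width: 0.0604
grasp_force: 66.5
```

```bash
python3 -c "
from h import *
print(bot.get_obs()['ft_force'],bot.get_obs()['grip_width'])
plan((.609,-.0894,.051,-6))"
```

```text
[-1.12828438  0.28298162 -3.03758408] 0.06042412233277803
at [ 0.6031 -0.0881  0.1064] -6.0 t 38.2
[-0.7  6.7 55.3] [-0.7 -0.  -0. ] rows>= 2
```

Request:
move_arm([
  [0, -0.7, 1, 25, 0, 0, 0],
  [0, 0, 0, 13, 0, 0, 0],
  [0, 0, 0, 0, 0, 0, 0],
  [0, 0, 0, 0, 0, 0, 0],
  [0, 0, 0, 0, 0, 0, 0],
  [0, 0, 0, 0, 0, 0, 0],
])

```text
clock: 38.68
eef_pos: [0.6097, -0.0897, 0.0762]
tool_rot: [0.743, 0.669, 0.001, 0.001]
ft_force: [0.2, -0.5, -2.1]
grip_width: 0.0609
grasp_force: 66.5
```

```bash
python3 -c "
from h import *
print(bot.get_obs()['ft_force'],bot.get_obs()['grip_width'])
plan((.609,-.0894,.051,-6))"
```

```text
[ 0.21569819 -0.4519962  -2.14086044] 0.06089876178592342
at [ 0.6097 -0.0897  0.0762] -6.1 t 38.7
[ 0.3 -0.8 25.2] [ 0.1  0.  -0.1] rows>= 1
```

Request:
move_arm([
  [0, 0, -0.7, 10, 0, 0, 0],
  [0, 0, 0, 8, 0, 0, 0],
  [0, 0, 0, 4, 0, 0, 0],
  [0, 0, 0, 3, 0, 0, 0],
  [0, 0, 0, 1, 0, 0, 0],
  [0, 0, 0, 0, 0, 0, 0],
  [0, 0, 0, 0, 0, 0, 0],
])

```text
clock: 39.27
eef_pos: [0.6071, -0.0894, 0.0512]
tool_rot: [0.744, 0.669, -0.0, -0.0]
ft_force: [-8.0, 0.6, 12.9]
grip_width: 0.0609
grasp_force: 68.2
```

```bash
python3 -c "
from h import *
print(bot.get_obs()['ft_force'],bot.get_obs()['grip_width'])
plan((.609,-.0894,.051,-6))"
```

```text
[-7.96921334  0.58944085 12.89324208] 0.06087524844234434
at [ 0.6071 -0.0894  0.0512] -6.1 t 39.3
[0.2 1.9 0.2] [-0.   0.  -0.1] rows>= 1
```

Request:
move_arm([
  [0, 0, 0, -1, 0, 0, 0],
  [1, 0, 0, 0, 0, 0, 0],
  [1, 0, 0, 0, 0, 0, 0],
  [1, 0, 0, 0, 0, 0, 0],
  [1, 0, 0, 0, 0, 0, 0],
  [1, 0, 0, -35, 0, 0, 0],
  [1, 0, 0, -40, 0, 0, 0],
  [1, 0, 0, -40, 0, 0, 0],
  [1, 0, 0, -40, 0, 0, 0],
  [1, 0, 0, -40, 0, 0, 0],
])

```text
clock: 40.1
eef_pos: [0.6078, -0.0895, 0.2464]
tool_rot: [0.744, 0.669, -0.0, -0.0]
ft_force: [1.5, -0.2, -0.4]
grip_width: 0.0853
grasp_force: 0.0
```

Request:
move_arm([
  [1, -39.4, -11.3, 0, 0, 0, 0],
  [1, -39.4, -11.3, 0, 0, 0, 0],
  [1, -39.4, -11.3, 0, 0, 0, 0],
  [1, -39.4, -11.3, 0, 0, 0, 0],
  [1, -39.4, -11.3, 0, 0, 0, 0],
  [1, -39.4, -11.3, 0, 0, 0, 0],
  [1, -39.4, -11.3, 0, 0, 0, 0],
  [1, -39.4, -11.3, 0, 0, 0, 0],
  [1, 0, 0, 0, 0, 0, 7],
  [1, 0, 0, 0, 0, 0, 7],
])

```text
clock: 40.93
eef_pos: [0.4832, -0.3964, 0.244]
tool_rot: [0.823, 0.569, -0.0, -0.0]
ft_force: [-0.3, 0.5, -1.2]
grip_width: 0.085
grasp_force: 0.0
```

Request:
move_arm([
  [1, 0, 0, 0, 0, 0, 7],
  [1, 0, 0, 0, 0, 0, 7],
  [1, 0, 0, 0, 0, 0, 7],
  [1, 0, 0, 0, 0, 0, 7],
  [1, 0, 0, 0, 0, 0, 7],
  [1, 0, 0, 0, 0, 0, 7],
  [1, 0, 0, 0, 0, 0, 7],
  [1, 0, 0, 0, 0, 0, 7],
  [1, 0, 0, 0, 0, 0, 7],
  [1, 0, 0, 0, 0, 0, 7],
])

```text
clock: 41.77
eef_pos: [0.4849, -0.3935, 0.2444]
tool_rot: [1.0, -0.004, -0.0, -0.0]
ft_force: [-0.7, 0.0, -0.0]
grip_width: 0.0853
grasp_force: 0.0
```

Request:
move_arm([
  [1, 0, 0, 0, 0, 0, 3],
  [1, 0, 0, 0, 0, 0, 0],
  [1, 0, 0, 0, 0, 0, 0],
  [1, 0, 0, 0, 0, 0, 0],
])

```text
clock: 42.1
eef_pos: [0.4849, -0.3934, 0.2446]
tool_rot: [1.0, -0.026, -0.0, -0.0]
ft_force: [-0.5, 0.1, -0.1]
grip_width: 0.0853
grasp_force: 0.0
```

Run:
```python
from h import *
look("w9",z=.013,smin=-1,q="bar");print(np.round(bot.calibration("wrist")["position"],3))
plan((.485,-.393,.013,-92.8))
im=bot.camera("top");cv2.imwrite("pics/top2.png",im)
for q in("jar_1","bar"):
  for m in bot.outline_of(q,"top"): print(q,round(m["conf"],2),m["rect"])
a=cv2.imread("pics/w9.png");cv2.imwrite("pics/c1.png",np.vstack([cv2.resize(a,(400,300)),cv2.resize(im[165:240,240:400],(400,188))]))
```

```text
bar 0.62 [298.8, 1.4, 32.0, 356.0] circ [ 0.4742 -0.3921] 0.1893 rect [ 0.4741 -0.3946] [0.027 0.378] 87.3
[ 0.567 -0.399  0.379]
at [ 0.4849 -0.3934  0.2447] -93.0 t 42.2
[ 2.000e-01 -4.000e-01  2.317e+02] [-0.   0.  -0.2] rows>= 6
jar_1 0.89 [349.6, 199.2, 25.6, 26.7]
jar_1 0.76 [297.4, 191.2, 21.3, 24.2]
jar_1 0.4 [255.3, 181.1, 125.6, 47.6]
bar 0.57 [468.2, 191.3, 11.0, 112.6]
```

View pics/c1.png

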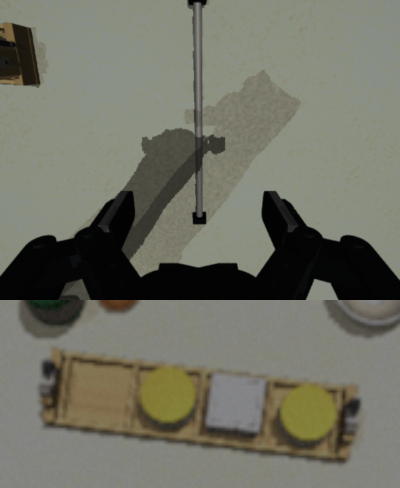

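The bar is at x≈0.482 mid, direction −2.7° once end-grip height is allowed for. Both jars and the tin sit in their bays.

```bash
python3 -c "
from h import *
print(bot.tip_reach)"
```

```text
0.008
```

Request:
move_arm([
  [0.4, -3, 1.5, 30, 0, 0, 0],
  [0.4, 0, 0, 40, 0, 0, 0],
  [0.4, 0, 0, 40, 0, 0, 0],
  [0.4, 0, 0, 40, 0, 0, 0],
  [0.4, 0, 0, 30, 0, 0, 0],
  [0.4, 0, 0, 0, 0, 0, 0],
  [0.4, 0, 0, 0, 0, 0, 0],
  [0.4, 0, 0, 0, 0, 0, 0],
])

```text
clock: 43.02
eef_pos: [0.483, -0.3957, 0.0669]
tool_rot: [1.0, -0.027, 0.001, 0.001]
ft_force: [-0.0, -0.2, -0.3]
grip_width: 0.0345
grasp_force: 0.0
```

Run:
```python
from h import *
print(bot.tip_reach,bot.get_obs()["grip_width"])
plan((.482,-.395,.014,-92.7))
c=bot.calibration("wrist");im=bot.camera("wrist");cv2.imwrite("pics/w10.png",im)
```

```text
0.008 0.034452478172813106
at [ 0.483  -0.3957  0.0669] -93.1 t 43.0
[-1.1 -0.8 52.9] [ 0.1 -0.1 -0.4] rows>= 2
```

View pics/w10.png

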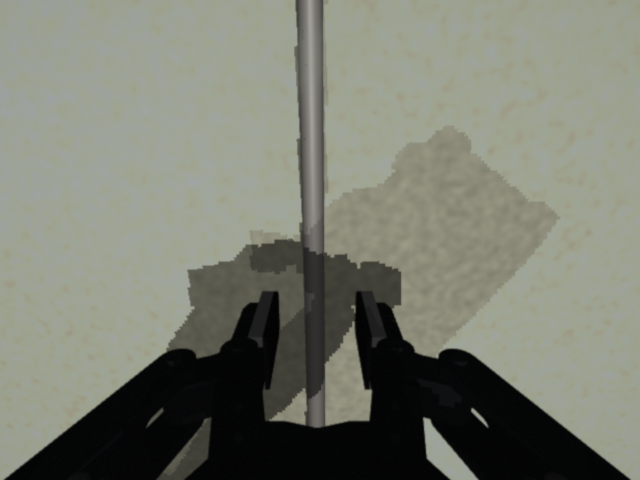

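Bar runs between the fingers at column 312. Descend and close.

Request:
move_arm([
  [0.4, -1, 0, 25, 0, 0, 0],
  [0.4, 0, 0, 20, 0, 0, 0],
  [0.4, 0, 0, 6, 0, 0, 0],
  [0.4, 0, 0, 0, 0, 0, 0],
  [0.4, 0, 0, 0, 0, 0, 0],
  [0, 0, 0, 0, 0, 0, 0],
  [0, 0, 0, 0, 0, 0, 0],
  [0, 0, 0, 0, 0, 0, 0],
  [0, 0, 0, 0, 0, 0, 0],
])

```text
clock: 43.82
eef_pos: [0.4821, -0.3956, 0.0161]
tool_rot: [1.0, -0.027, 0.002, 0.001]
ft_force: [0.3, 1.2, 6.4]
grip_width: 0.0092
grasp_force: 58.7
```

Request:
move_arm([
  [0, 0, 0, 0, 0, 0, 0],
  [0, 0, 0, 0, 0, 0, 0],
])

```text
clock: 43.98
eef_pos: [0.4821, -0.3956, 0.0161]
tool_rot: [1.0, -0.027, 0.002, 0.001]
ft_force: [0.2, 1.2, 6.9]
grip_width: 0.0093
grasp_force: 58.7
```

Request:
move_arm([
  [0, 0, 0, -20, 0, 0, 0],
  [0, 0, 0, -30, 0, 0, 0],
  [0, 0, 0, -40, 0, 0, 0],
  [0, 0, 0, -40, 0, 0, 0],
  [0, 0, 0, -40, 0, 0, 0],
  [0, 0, 0, -40, 0, 0, 0],
  [0, 0, 0, 0, 0, 0, 0],
  [0, 0, 0, 0, 0, 0, 0],
  [0, 0, 0, 0, 0, 0, 0],
])

```text
clock: 44.73
eef_pos: [0.4804, -0.3944, 0.2234]
tool_rot: [1.0, -0.027, -0.0, -0.0]
ft_force: [-0.0, 0.1, -1.7]
grip_width: 0.0094
grasp_force: 58.8
```

```bash
python3 -c "
from h import *
print(bot.get_obs()['ft_force'],bot.get_obs()['ft_torque'],bot.get_obs()['grip_width'])
plan((.621,.0239,.224,-92.7),(.621,.0239,.224,-6))"
```

```text
[-0.01354603  0.13201656 -1.68570546] [-0.00808051 -0.01813793 -0.01463092] 0.00938090036973753
at [ 0.4804 -0.3944  0.2234] -93.1 t 44.7
[ 118.  -425.3   -0.6] [-0.   0.  -0.4] rows>= 11
[0. 0. 0.] [  0.    0.  -86.7] rows>= 13
```

Request:
move_arm([
  [0, 10.7, -35, -10, 0, 0, 0],
  [0, 10.7, -37, -10, 0, 0, 0],
  [0, 10.7, -37, -10, 0, 0, 0],
  [0, 10.7, -39, 0, 0, 0, 0],
  [0, 10.7, -39, 0, 0, 0, 0],
  [0, 10.7, -39, 0, 0, 0, 0],
  [0, 10.7, -39, 0, 0, 0, 0],
  [0, 10.7, -39, 0, 0, 0, 0],
  [0, 10.7, -39, 0, 0, 0, 0],
  [0, 10.7, -39, 0, 0, 0, 0],
])

```text
clock: 45.57
eef_pos: [0.6066, -0.0221, 0.2507]
tool_rot: [1.0, -0.02, -0.003, -0.003]
ft_force: [1.1, -0.3, -1.5]
grip_width: 0.009
grasp_force: 58.8
```

Request:
move_arm([
  [0, 10.7, -39, 0, 0, 0, 0],
  [0, 0, 0, 0, 0, 0, -7],
  [0, 0, 0, 0, 0, 0, -7],
  [0, 0, 0, 0, 0, 0, -7],
  [0, 0, 0, 0, 0, 0, -7],
  [0, 0, 0, 0, 0, 0, -7],
  [0, 0, 0, 0, 0, 0, -7],
  [0, 0, 0, 0, 0, 0, -7],
  [0, 0, 0, 0, 0, 0, -7],
  [0, 0, 0, 0, 0, 0, -7],
])

```text
clock: 46.4
eef_pos: [0.6184, -0.0035, 0.2506]
tool_rot: [0.855, 0.519, 0.002, -0.009]
ft_force: [-0.1, 0.2, -2.2]
grip_width: 0.0088
grasp_force: 58.7
```

Request:
move_arm([
  [0, 0, 0, 0, 0, 0, -7],
  [0, 0, 0, 0, 0, 0, -7],
  [0, 0, 0, 0, 0, 0, -7],
  [0, 0, 0, 0, 0, 0, -3],
  [0, 0, 0, 40, 0, 0, 0],
  [0, 0, 0, 0, 0, 0, 0],
  [0, 0, 0, 0, 0, 0, 0],
  [0, 0, 0, 0, 0, 0, 0],
])

```text
clock: 47.07
eef_pos: [0.6196, -0.0028, 0.2134]
tool_rot: [0.73, 0.683, 0.006, -0.007]
ft_force: [-0.3, -0.0, -1.6]
grip_width: 0.009
grasp_force: 59.0
```

Run:
```python
from h import *
print(bot.get_obs()['ft_force'],bot.get_obs()['grip_width'])
plan((.621,.0239,.15,-6))
ct=bot.calibration("top");it=bot.camera("top");cw=bot.calibration("wrist");iw=bot.camera("wrist");isc=bot.camera("scene")
cv2.imwrite("pics/top3.png",it);cv2.imwrite("pics/w11.png",iw);cv2.imwrite("pics/s3.png",isc)
for n in("top","wrist"):
  for m in bot.outline_of("bar",n): print(n,round(m["conf"],2),m["rect"])
cv2.imwrite("pics/c2.png",np.vstack([cv2.resize(it[165:240,240:400],(640,300),interpolation=cv2.INTER_CUBIC),cv2.resize(iw,(400,300))[:, :].copy() if 0 else np.hstack([cv2.resize(iw,(320,240)),cv2.resize(isc[120:360,160:480],(320,240))])]))
```

```text
[-0.31787629 -0.04014267 -1.60122879] 0.009018579982937019
at [ 0.6196 -0.0028  0.2134] -3.8 t 47.1
[25.6 -0.2 63.9] [-0.2 -1.   2.2] rows>= 2
top 0.64 [254.2, 183.9, 154.5, 21.5]
wrist 0.74 [299.7, 1.7, 36.9, 423.2]
```

View pics/c2.png

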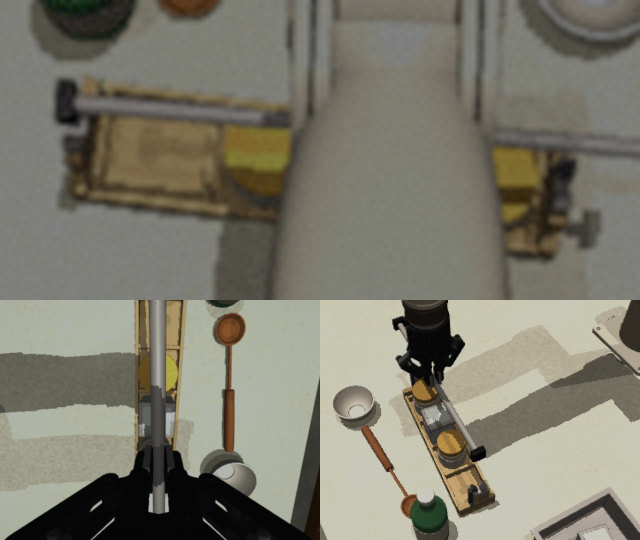

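The bar is 26 mm short along y because of speed limiting. Correcting that and lowering to 0.15 m.

Request:
move_arm([
  [0, 13, 0, 15, 0, 0, 0],
  [0, 13, 0, 15, 0, 0, 0],
  [0, 0, 0, 20, 0, -1, 2.2],
  [0, 0, 0, 13, 0, 0, 0],
  [0, 0, 0, 0, 0, 0, 0],
  [0, 0, 0, 0, 0, 0, 0],
  [0, 0, 0, 0, 0, 0, 0],
  [0, 0, 0, 0, 0, 0, 0],
])

```text
clock: 47.98
eef_pos: [0.6228, 0.0239, 0.1534]
tool_rot: [0.743, 0.669, 0.001, 0.0]
ft_force: [-0.5, 0.0, -0.9]
grip_width: 0.0094
grasp_force: 59.0
```

Run:
```python
from h import *
print(bot.get_obs()['ft_force'],bot.get_obs()['grip_width'])
plan((.621,.0239,.11,-6))
ct=bot.calibration("top");it=bot.camera("top");cw=bot.calibration("wrist");iw=bot.camera("wrist");isc=bot.camera("scene")
cv2.imwrite("pics/top4.png",it);cv2.imwrite("pics/w12.png",iw);cv2.imwrite("pics/s4.png",isc)
a=np.radians(-6);Rm=np.array([[np.cos(a),-np.sin(a)],[np.sin(a),np.cos(a)]])
b=lambda y,z:np.r_[Rm@[0,y]+[.621,.0239],z]
# expected bar axis grip ends at z .147 and clip points
E=[b(.181,.147),b(-.181,.147),b(.164,.147),b(-.164,.147),b(.164,.105),b(-.164,.105)]
for n,c,im in(("top",ct,it),("wrist",cw,iw),("scene",bot.calibration("scene"),isc)):
    print(n,proj(c,E).round(1).tolist())
u=cv2.resize(it[165:240,240:400],(800,375),interpolation=cv2.INTER_CUBIC)
s=cv2.resize(isc[160:360,200:400],(400,400))
cv2.imwrite("pics/c3.png",np.vstack([u[:250],np.hstack([cv2.resize(iw,(440,330)),cv2.resize(isc[170:350,210:406],(360,330))])]))
```

```text
[-0.48769883  0.01319994 -0.89875574] 0.009351187240225227
at [0.6228 0.0239 0.1534] -6.0 t 48.0
[-0.2 -1.8 43.4] [ 0.1 -0.1  0. ] rows>= 2
top [[249.9, 191.2], [390.0, 208.4], [256.5, 192.0], [383.5, 207.6], [258.2, 194.6], [381.7, 209.8]]
wrist [[312.3, -254.8], [314.7, 570.8], [312.5, -176.1], [314.6, 552.2], [313.6, -97.1], [314.9, 483.2]]
scene [[319.7, 303.9], [250.8, 170.3], [315.8, 296.3], [253.5, 175.5], [315.6, 306.1], [255.3, 187.7]]
```

View pics/c3.png

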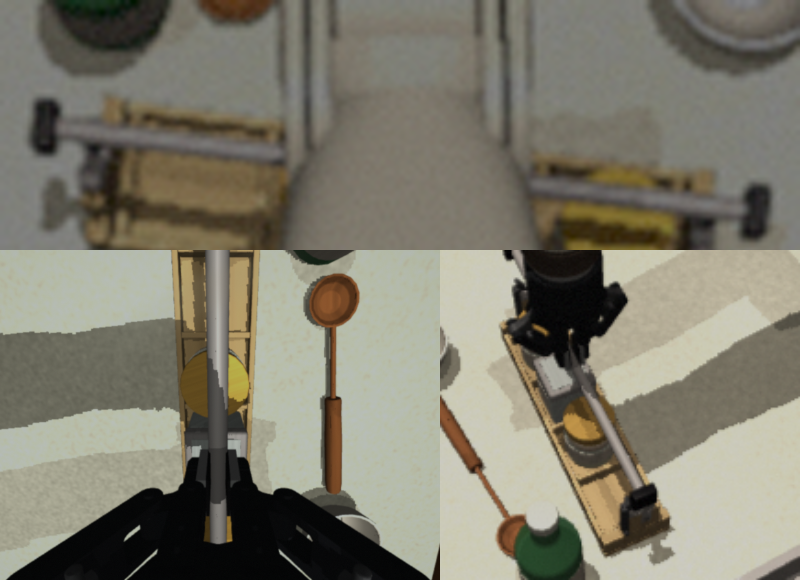

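Seen bar ends (249,190) and (391,207) match the predictions within 1 px. Lowering onto the funnels, with a small −x shift.

Request:
move_arm([
  [0, 0, -2.5, 10, 0, 0, 0],
  [0, 0, 0, 10, 0, 0, 0],
  [0, 0, 0, 10, 0, 0, 0],
  [0, 0, 0, 5, 0, 0, 0],
  [0, 0, 0, 3, 0, 0, 0],
  [0, 0, 0, 0, 0, 0, 0],
  [0, 0, 0, 0, 0, 0, 0],
])

```text
clock: 48.72
eef_pos: [0.6191, 0.0244, 0.1133]
tool_rot: [0.743, 0.669, -0.0, -0.001]
ft_force: [0.0, 0.2, -1.5]
grip_width: 0.0093
grasp_force: 59.0
```

Run:
```python
from h import *
print(bot.get_obs()['ft_force'],bot.get_obs()['ft_torque'])
plan((.620,.0239,.11,-6))
```

```text
[ 0.03154084  0.16360599 -1.48645323] [0.00315664 0.01355601 0.03740502]
at [0.6191 0.0244 0.1133] -6.0 t 48.7
[-0.4  1.   3.3] [-0.1 -0.   0. ] rows>= 1
```

Request:
move_arm([
  [0, 0, 0, 2, 0, 0, 0],
  [0, 0, 0, 2, 0, 0, 0],
  [0, 0, 0, 2, 0, 0, 0],
  [0, 0, 0, 2, 0, 0, 0],
  [0, 0, 0, 0, 0, 0, 0],
  [0, 0, 0, 0, 0, 0, 0],
])

```text
clock: 49.22
eef_pos: [0.6201, 0.0245, 0.1087]
tool_rot: [0.743, 0.669, 0.001, 0.0]
ft_force: [-4.3, 0.8, 10.5]
grip_width: 0.0092
grasp_force: 60.3
```

Run:
```python
from h import *
print(bot.get_obs()['ft_force'],bot.get_obs()['ft_torque'])
plan((.620,.0239,.092,-6))
```

```text
[-4.30037551  0.79990858 10.54664966] [-0.02095503  0.83844543  0.05167444]
at [0.6201 0.0245 0.1087] -6.0 t 49.2
[-0.6 -0.  16.7] [ 0.2 -0.1  0. ] rows>= 1
```

Contact on both clips, evenly loaded. Press on, keeping the grip.

Request:
move_arm([
  [0, 0, 0, 2, 0, 0, 0],
  [0, 0, 0, 2, 0, 0, 0],
  [0, 0, 0, 2, 0, 0, 0],
  [0, 0, 0, 0, 0, 0, 0],
  [0, 0, 0, 0, 0, 0, 0],
])

```text
clock: 49.63
eef_pos: [0.619, 0.0245, 0.1001]
tool_rot: [0.743, 0.669, -0.0, -0.001]
ft_force: [-2.3, 0.8, 5.7]
grip_width: 0.0095
grasp_force: 60.0
```

Run:
```python
from h import *
print(bot.get_obs()['ft_force'],bot.get_obs()['ft_torque'])
plan((.620,.0239,.092,-6))
```

```text
[-2.31493567  0.8315978   5.65701252] [-0.13528933  0.59211732 -0.11011071]
at [0.619  0.0245 0.1001] -6.0 t 49.6
[-0.5  1.1  8.1] [-0.1 -0.   0. ] rows>= 1
```

Request:
move_arm([
  [0, 0, 0, 2, 0, 0, 0],
  [0, 0, 0, 2, 0, 0, 0],
  [0, 0, 0, 2, 0, 0, 0],
  [0, 0, 0, 1, 0, 0, 0],
  [0, 0, 0, 0, 0, 0, 0],
  [0, 0, 0, 0, 0, 0, 0],
])

```text
clock: 50.13
eef_pos: [0.6191, 0.0244, 0.0921]
tool_rot: [0.743, 0.669, -0.0, -0.001]
ft_force: [1.1, -0.0, -0.9]
grip_width: 0.0094
grasp_force: 59.3
```

Run:
```python
from h import *
print(bot.get_obs()['ft_force'],bot.get_obs()['ft_torque'])
plan((.620,.0239,.092,-6))
```

```text
[ 1.09029603 -0.0262352  -0.93839009] [ 0.01437864 -0.071807   -0.03884913]
at [0.6191 0.0244 0.0921] -6.0 t 50.1
[-0.4  0.9  0.1] [-0.1 -0.1  0. ] rows>= 1
```

Request:
move_arm([
  [0, 0, 0, 1, 0, 0, 0],
  [0, 0, 0, 1, 0, 0, 0],
  [0, 0, 0, 1, 0, 0, 0],
  [0, 0, 0, 0, 0, 0, 0],
  [0, 0, 0, 0, 0, 0, 0],
])

```text
clock: 50.55
eef_pos: [0.6192, 0.0244, 0.0919]
tool_rot: [0.743, 0.669, 0.0, -0.0]
ft_force: [-5.0, -0.6, 11.3]
grip_width: 0.0092
grasp_force: 60.5
```

Run:
```python
from h import *
print(bot.get_obs()['ft_force'],bot.get_obs()['ft_torque'])
plan((.620,.0239,.092,-6))
```

```text
[-5.0040973  -0.60004141 11.28156232] [-0.0753092   0.97793966 -0.06325401]
at [0.6192 0.0244 0.0919] -6.0 t 50.5
[-0.4  0.9 -0.1] [ 0.  -0.1  0. ] rows>= 1
```

Bottomed at the home height. Ease, release, rise and inspect.

Request:
move_arm([
  [0, 0, 0, -2, 0, 0, 0],
  [0, 0, 0, 0, 0, 0, 0],
  [0.5, 0, 0, 0, 0, 0, 0],
  [0.5, 0, 0, 0, 0, 0, 0],
  [0.5, 0, 0, 0, 0, 0, 0],
  [0.5, 0, 0, 0, 0, 0, 0],
  [0.5, 0, 0, -20, 0, 0, 0],
  [0.5, 0, 0, -40, 0, 0, 0],
  [0.5, 0, 0, -40, 0, 0, 0],
  [0.5, 0, 0, -40, 0, 0, 0],
])

```text
clock: 51.38
eef_pos: [0.6185, 0.0243, 0.2322]
tool_rot: [0.743, 0.669, -0.001, -0.002]
ft_force: [2.0, 0.3, 2.3]
grip_width: 0.0429
grasp_force: 0.0
```

Request:
move_arm([
  [0.5, 0, -40, -20, 0, 0, 0],
  [0.5, 0, -40, 0, 0, 0, 0],
  [0.5, 0, -40, 0, 0, 0, 0],
  [0.5, 0, -40, 0, 0, 0, 0],
  [0.5, -20, -40, 0, 0, 0, 0],
  [0.5, -40, 0, 0, 0, 0, 0],
  [0.5, -40, 0, 0, 0, 0, 0],
  [0.5, -40, 0, 0, 0, 0, 0],
  [0.5, 0, 0, 0, 0, 0, 0],
  [0.5, 0, 0, 0, 0, 0, 0],
])

```text
clock: 52.22
eef_pos: [0.4109, -0.0952, 0.2504]
tool_rot: [0.745, 0.667, -0.0, -0.001]
ft_force: [1.2, 0.7, 0.6]
grip_width: 0.0425
grasp_force: 0.0
```

Run:
```python
from h import *
it=bot.camera("top");isc=bot.camera("scene")
a=np.radians(-6);Rm=np.array([[np.cos(a),-np.sin(a)],[np.sin(a),np.cos(a)]])
b=lambda y,z:np.r_[Rm@[0,y]+[.620,.0239],z]
for n in("top","scene"):
    print(n,proj(bot.calibration(n),[b(s,z) for z in(.089,.105) for s in(.181,-.181)]).round(1).tolist())
u=cv2.resize(it[165:230,240:400],(800,325),interpolation=cv2.INTER_CUBIC)
L=cv2.resize(isc[270:345,270:370],(400,270),interpolation=cv2.INTER_CUBIC);Rr=cv2.resize(isc[160:235,215:315],(400,270),interpolation=cv2.INTER_CUBIC)
cv2.imwrite("pics/c4.png",np.vstack([u,np.hstack([L,Rr])]));print(pose()[3]["clock"])
```

```text
top [[252.5, 195.2], [387.4, 211.8], [251.8, 194.2], [388.1, 211.0]]
scene [[319.7, 316.7], [253.8, 186.8], [319.8, 313.3], [253.1, 182.4]]
52.3167
```

View pics/c4.png

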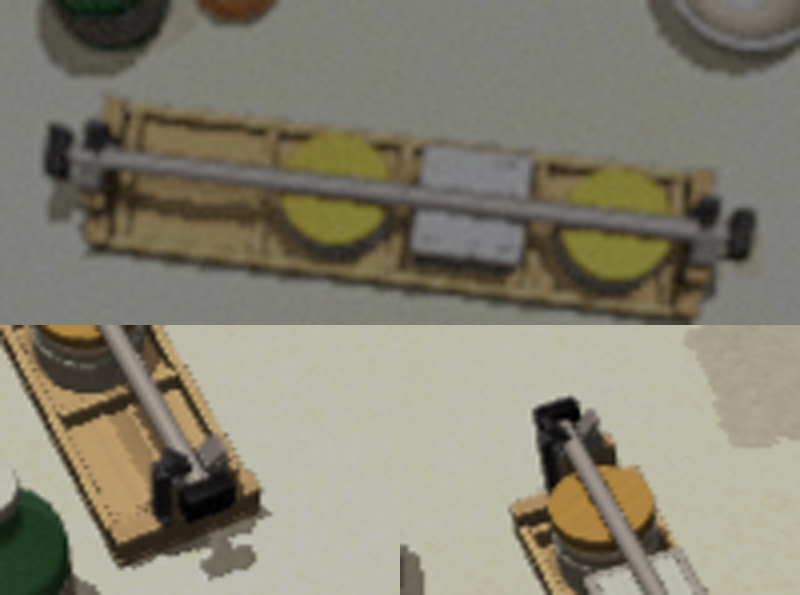

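Bar lies home, jaws as at the start, items in place. The right end reads slightly ambiguous, so I'll probe it with the shut fingertips.

```bash
python3 -c "
from h import *
plan((.6054,-.1153,.25,-6),(.6054,-.1153,.115,-6))"
```

```text
at [ 0.4113 -0.0931  0.2502] -6.0 t 52.3
[-1.800e+00  1.954e+02 -1.000e-01] [-0.1 -0.1  0. ] rows>= 5
[  0.   0. 135.] [0. 0. 0.] rows>= 4
```

Request:
move_arm([
  [0, -1.8, 39, 0, 0, 0, 0],
  [0, 0, 39, 0, 0, 0, 0],
  [0, 0, 39, 0, 0, 0, 0],
  [0, 0, 39, 0, 0, 0, 0],
  [0, 0, 39, 0, 0, 0, 0],
  [0, 0, 0, 40, 0, 0, 0],
  [0, 0, 0, 40, 0, 0, 0],
  [0, 0, 0, 35, 0, 0, 0],
  [0, 0, 0, 10, 0, 0, 0],
  [0, 0, 0, 0, 0, 0, 0],
])

```text
clock: 53.15
eef_pos: [0.6023, -0.1127, 0.1207]
tool_rot: [0.742, 0.67, -0.003, -0.005]
ft_force: [-0.0, -0.5, 1.2]
grip_width: -0.0002
grasp_force: 0.0
```

Request:
move_arm([
  [0, 0, 0, 0, 0, 0, 0],
  [0, 0, 0, 0, 0, 0, 0],
  [0, 0, 0, 3, 0, 0, 0],
  [0, 0, 0, 3, 0, 0, 0],
  [0, 0, 0, 0, 0, 0, 0],
  [0, 0, 0, 0, 0, 0, 0],
])

```text
clock: 53.65
eef_pos: [0.6051, -0.1155, 0.1198]
tool_rot: [0.743, 0.669, 0.0, -0.0]
ft_force: [-0.2, 0.7, -0.0]
grip_width: 0.0003
grasp_force: 0.0
```

Request:
move_arm([
  [0, 0, 0, 2, 0, 0, 0],
  [0, 0, 0, 2, 0, 0, 0],
  [0, 0, 0, 2, 0, 0, 0],
  [0, 0, 0, 0, 0, 0, 0],
  [0, 0, 0, 0, 0, 0, 0],
])

```text
clock: 54.07
eef_pos: [0.6046, -0.1153, 0.1126]
tool_rot: [0.743, 0.669, -0.0, -0.001]
ft_force: [-0.4, 0.2, -0.6]
grip_width: -0.0001
grasp_force: 0.0
```

Request:
move_arm([
  [0, 0, 0, 2, 0, 0, 0],
  [0, 0, 0, 2, 0, 0, 0],
  [0, 0, 0, 2, 0, 0, 0],
  [0, 0, 0, 0, 0, 0, 0],
  [0, 0, 0, 0, 0, 0, 0],
])

```text
clock: 54.48
eef_pos: [0.6047, -0.1153, 0.1067]
tool_rot: [0.743, 0.669, -0.0, -0.001]
ft_force: [-0.0, 0.3, -0.2]
grip_width: 0.0
grasp_force: 0.0
```

Request:
move_arm([
  [0, 0, 0, 2, 0, 0, 0],
  [0, 0, 0, 2, 0, 0, 0],
  [0, 0, 0, 0, 0, 0, 0],
  [0, 0, 0, 0, 0, 0, 0],
])

```text
clock: 54.82
eef_pos: [0.6049, -0.1153, 0.1031]
tool_rot: [0.743, 0.669, -0.0, -0.001]
ft_force: [-0.0, 0.5, 1.1]
grip_width: 0.0004
grasp_force: 0.3
```

Contact is exactly at home height. Retreat and hand in.

Request:
move_arm([
  [0, 0, 0, -20, 0, 0, 0],
  [0, 0, 0, -40, 0, 0, 0],
  [0, 0, 0, -40, 0, 0, 0],
  [0, 0, 0, -40, 0, 0, 0],
  [0, 0, -40, 0, 0, 0, 0],
  [0, 0, -40, 0, 0, 0, 0],
  [0, 0, -40, 0, 0, 0, 0],
  [0, 0, 0, 0, 0, 0, 0],
  [0, 0, 0, 0, 0, 0, 0],
])

```text
clock: 55.57
eef_pos: [0.4828, -0.1025, 0.243]
tool_rot: [0.743, 0.669, -0.001, -0.002]
ft_force: [0.6, -0.3, 0.3]
grip_width: 0.0002
grasp_force: 0.0
```

```bash
python3 -c "
from workcell import bot
print(bot.job_done())"
```

```text
the job is handed in; nothing more can be done
None
```

Job handed in at about 56 s (the hand-in returned no verdict): the full tin and both jars are in bays 2–4, the part-used tin is in the pan, and the bar is home — right end checked by touch, left end and both jaws only from the pictures.

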